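Draw the seated plug out of a deep bore with a pull hook

ROBOT

A 7-joint arm with a two-finger parallel gripper is mounted at the origin on a cart in front of the work surface, level with it; the furniture and walls round the work are solid. World frame = base frame: x ahead of the robot, y to its left, z up, the work surface at z = 0. Lengths are in m, angles in rad, forces in N, time in s.
With the tool pointing down it reaches from about 0.425 to 0.925 m from the base axis. Payload 6.8 kg.
Tool frame: the origin (TCP) lies midway between the tips of the shut fingers; the grasp point (between the pads) lies 19 mm behind it; z points along the fingers, x is the direction in which the jaws open and shut, and the axes are right-handed (so a half turn about z gives the same grasp; the last joint's range is limited). The gripper opens to 85 mm and grips with 20 to 120 N. Pads are 22 mm wide; open, the fingers measure 114 mm over their backs; the gripper's body (76 mm by 85 mm) begins 54 mm behind the grasp point. The pads swing forward as they close: fully open they stand 13 mm farther back than shut.
Start: joints at [1.234, 0.477, 0.022, 1.555, -0.011, 1.109, -0.083], TCP at [0.153, -0.657, 0.231] pointing down, gripper open.
Joint ranges: [-2.96, 2.96], [-0.34, 2.1], [-1.41, 1.46], [0.24, 2.44], [-1.37, 4.51], [0.17, 1.92], [-2.96, 2.96]. Speed limits (rad/s): [2.39, 2.39, 3.14, 3.14, 3.14, 3.14, 3.14].

INTERFACE

Orientations are given as a unit quaternion [w, x, y, z].
In Python, from station import bot, imaging, nets gives the robot as it stands. The module is installed in compiled form; this text tells all that it offers.
- The arm moves only by the tool apply_moves, never from a script. Its argument "moves" is text: rows parted by semicolons, each of 7 numbers parted by spaces: the gripper command: -1 is fully open, 1 is shut, values between are in proportion, then the shift along the tool's x, y, z normalised to -1 to 1, where 1 is 120 mm, then the turn, a rotation vector about the tool's x, y, z normalised to -1 to 1, where 1 is 4 degrees. In form: hand dx dy dz rx ry rz; .... A call has 1 to 12 rows; each row shifts and turns the commanded pose from where the row before left it, along the tool's axes as they then stand; what a row does not reach is not made up. A row lasts 1/12 s, in which the tool goes at most 41.7 mm and 7.16 degrees, less where a joint would pass 70% of its speed; a pose out of reach is approached as far as the arm can. A call with a number of a shift or a turn outside -1 to 1 is refused whole. A call with a gripper value outside its range is refused whole. The fingers move at their own pace and stop on an object; "force" is the grip in N (left out, the last holds). Time passes only in rows, so rows that do not move let the fingers close. It gives the time, the measured TCP pose, the force and the opening at its end, in the units of the state.
- bot.get_obs(): the state, without advancing time (a new reading comes with each control period).
- imaging.read_camera(name): name is "side" or "top"; returns a dict with "image" (400x640x3 uint8, red, green, blue), "fx", "fy", "cx", "cy" (pixels), "dist_coeffs" ([k1, k2, p1, p2, k3] as OpenCV has them; the pictures are not rectified), "view" (4x4, takes a point from world to camera coordinates). Camera axes: x right, y down, z forward; pixel columns grow to the right and rows downward; lengths in m; the calibration is good to about 2 mm. A picture is of the moment at which its call begins. There is no depth.
- bot.hand_in(): hands the job in, once; it reports no verdict.
Trained networks look in a picture, given as the dict that the camera call returned (one of the last four; its "shot" number tells which), for a name from the list of things; names that differ only in an ending like _2 or _b are one class to them, and where a whole thing is asked for, a point or a joint stands for the part that bears it (a point fixed in the world has none). Each returns a list of dicts, best first, with "score" (0 to 1); they miss things now and then, are a little off and sometimes report something else, mostly with a low value. They report only what shows in the picture. A call takes as long as a camera call. They do not tell look-alikes from the thing itself.
- nets.spot_in(picture, name): "rect" ([left, top, right, bottom] in pixels, round what is visible of it).
- nets.outline_of(picture, name): "region" (400x640 bool, what is visible of it) and "rect" ([left, top, right, bottom] in pixels, round what is visible of it).
- nets.spot_point(picture, name): "location" ([column, row] in pixels: a listed point, or the origin of a listed thing).
The state is a dict: "t": time; "q": joint angles; "joint_vel": joint speeds; "joint_torque": joint torques, N m; "eef_pos": TCP position; "tool_rot": TCP orientation; "contact_force": force on the tool from outside, world axes, zero at the start; "torque": the same for the moment, N m; "gripper_width": opening from 0.0 (shut) to 1.0 (fully open).
Only numpy, scipy, OpenCV 4.12 (cv2) and the standard library are available. Lean on these libraries where they do the work, as an engineer would, in place of code of your own. Each camera call takes 0.05 s, during which the arm holds its last target.

TASK

Take the pull hook by its handle, feel for the loop of the steel plug that spring catches hold at the bottom of the valve housing's deep bore, hook it and draw the plug out. Keep the hook upright and never force it against the loop or the bore, so that it is not wrenched askew in your grip; keep your fingers off the plug. With the hook, set the plug down gently, upright on the floor of the terracotta parts tray, unhook it, and put the hook back hanging by its collar in the slotted stand.

Things in the scene. Friction and masses are not known exactly. Their poses are not given: they have to be found in the camera images.
- housing: Aluminium valve housing fixed to the bench: round body 86 mm across, 110 mm tall, on a 116 mm round flange. A vertical blind bore, 64 mm in diameter (faceted, 61 mm over the flats), runs from its top down to a floor 10 mm above the bench. Origin: centre of the underside, z up. Never push the hook against it with more than about 20 N.
- bore_mouth (a point): Centre of the bore's mouth, 110 mm above the bench.
- catches (a point): Point on the bore's axis, 30.5 mm above the housing's origin, level with three spring balls (8 mm, at housing angles 0, 120 and 240 degrees from x) that stand 3.5 mm out of the bore wall just above the seated plug. Pulling the plug past them takes about 5 to 15 N with its weight.
- plug: Loose round steel plug, 60 mm in diameter, 16 mm thick, edges chamfered, 0.2 to 0.3 kg, seated on the bore's floor with 2 mm of play all round. Origin: centre of its underside, z up. It carries a wire pull loop, see loop_hinge. More than about 20 N between hook and plug or loop counts as forcing.
- loop_hinge (a point): Middle of the pull loop's hinge, 19 mm above the plug's origin. The loop is an upturned U of 5 mm wire: legs at plug y = +15 and -15 mm, cross bar along plug y (straight from -9 to +9 mm) 40 mm from the hinge. It leans to plug +x or -x by up to 0.47 rad (bar up to 18 mm off centre): unmeasured, to be felt or seen. The hinge is too stiff to move below 20 N.
- pull_hook: Loose pull hook, 0.12 kg, hung in the stand; keep it upright within 2 degrees. Origin: on the shaft's axis, at the collar's underside, z up. Above: collar 32 mm across, 5 mm thick, then a wooden handle 18 x 18 mm (sides on the hook's x and y) from 5 to 63 mm. Below: round steel shaft, 6 mm thick, down to 110 mm under the origin, there bent to the hook's +x, see hook_foot.
- hook_foot (a point): Middle of the upper side of the hook's foot, where a caught loop rests: 6.5 mm along the hook's +x from the shaft's axis, 104 mm below the hook's origin. The foot is 6 mm thick and turns up at its end (axis at x = 13 mm, outermost 16 mm) to a tip whose top is 96 mm below the origin. Clear gap between shaft and tip: 7 mm.
- stand: Dark steel stand fixed to the bench: foot 100 x 90 mm and 10 mm thick, column at its +x edge, shelf 8 mm thick and 53 mm wide with its top 126 mm above the bench. A 13 mm wide slot, open to the stand's -x, takes the hook's shaft; the collar rests on the shelf. The hook's foot has room below at any yaw. Origin: on the bench under the seat, z up.
- stand_seat (a point): The seat, on the shelf's top, 126 mm above the stand's origin; the slot's open end is 28 mm to stand -x, its closed end 10 mm to +x. With the hook hung up, its origin is here, within 9 mm sideways.
- tray: Loose terracotta-coloured open parts tray, 105 mm (x) by 135 mm (y), 44 mm high, walls 8 mm, inner floor 82 x 112 mm, 3 mm above its origin. Origin: centre of its underside, z up. Tray and stand are on either side of the housing and may change places.
Not all that is in view belongs to the job. Leave any purple, turquoise or yellow look-alike of the plug alone.

How it is judged:
By the outcome, as a careful person would: the job done as asked, in the order asked, and still so for the second after the job is handed in, with the robot touching nothing.
It also fails if it takes over 72 s, if anything falls off the work surface, if the arm or the gripper's body presses on something with over 40 N, if the wrist force passes 120 N, or if a joint passes its speed limit or range.

## Working session

There is one attempt and no reset: what is moved stays moved. The work goes in short steps, Python scripts to look and compute and a tool call to move; the robot and the scene stay as the last step left them, time stands still between calls to the robot, and variables do not carry over. Pictures are saved under pics/ and viewed, and the job is handed in when it is done.

Besides the shell and the picture viewer there is one more tool, called after "Emit:" in YAML: its name, and indented under it one key for each argument. apply_moves: Moves the arm, as the interface text tells. Scaled input: -1 to 1 covers 120 mm each way for a shift and 4 degrees each way for a turn. Its arguments: {"type":"object","properties":{"moves":{"type":"string"},"force":{"type":"number"}},"required":["moves"]}

```bash
ls; mkdir -p pics; cat > h.py <<'E'
import numpy as np, cv2
from station import bot, imaging, nets
def save(p,n): cv2.imwrite('pics/'+n, p['image'][:,:,::-1])
def K(p): return np.array([[p['fx'],0,p['cx']],[0,p['fy'],p['cy']],[0,0,1.]])
def ray(p,uv):
    V=np.array(p['view']); n=cv2.undistortPoints(np.array([[uv]],float),K(p),np.array(p['dist_coeffs'],float))[0,0]
    R=V[:3,:3];t=V[:3,3]
    return -R.T@t, R.T@np.array([n[0],n[1],1.])
def atz(p,uv,z):
    o,d=ray(p,uv); return o+d*(z-o[2])/d[2]
def proj(p,X):
    V=np.array(p['view']); X=np.atleast_2d(np.array(X,float))
    r,_=cv2.Rodrigues(V[:3,:3]); return cv2.projectPoints(X,r,V[:3,3],K(p),np.array(p['dist_coeffs'],float))[0][:,0]
def tri(ps,uvs):
    A=np.zeros((3,3));b=np.zeros(3)
    for p,u in zip(ps,uvs):
        o,d=ray(p,u); d/=np.linalg.norm(d); M=np.eye(3)-np.outer(d,d);A+=M;b+=M@o
    X=np.linalg.solve(A,b); return X
E
python3 - <<'E'
from h import *
np.set_printoptions(precision=4,suppress=True)
o=bot.get_obs(); print(o)
P={}
for c in ('side','top'):
    p=imaging.read_camera(c);P[c]=p;save(p,c+'0.png'); print(c,p['fx'],p['dist_coeffs'],ray(p,(320,200)))
for c in P:
    for n in ['housing','bore_mouth','catches','plug','loop_hinge','pull_hook','hook_foot','stand','stand_seat','tray']:
        r=nets.spot_point(P[c],n); print(c,n,[(np.round(x['location'],1),round(x['score'],2)) for x in r[:4]])
E
```

```text
pics
{'t': 0.0, 'q': array([ 1.2339,  0.4778,  0.0223,  1.5565, -0.0115,  1.1093, -0.0831]), 'joint_vel': array([-0.0008,  0.0009,  0.0004, -0.0008, -0.0006, -0.0004, -0.0004]), 'joint_torque': array([ -0.0005, -59.6444,   1.607 , -28.1205,   0.0123,   0.0093,
        -0.    ]), 'eef_pos': array([ 0.153 , -0.6568,  0.2303]), 'tool_rot': array([-0.0005,  0.7832, -0.6218, -0.0008]), 'contact_force': array([ 1.0043,  0.1736, -0.8828]), 'torque': array([ 0.0307,  0.0061, -0.0109]), 'gripper_width': 1.0011674792592185}
side 520.423758701347 [-0.1681  0.      0.      0.      0.    ] (array([-0.1107, -1.1108,  1.0832]), array([ 0.364 ,  0.6808, -0.6359]))
top 369.2464476918877 [-0.0008  0.      0.      0.      0.    ] (array([ 0.4041, -0.0394,  1.1204]), array([ 0.0786, -0.0008, -0.9969]))
side housing [(array([335.2, 208.8]), 0.92), (array([336.1, 195.9]), 0.18)]
side bore_mouth []
side catches [(array([334.6, 200.4]), 0.63)]
side plug [(array([407.8, 300. ]), 0.64), (array([316.6, 174.1]), 0.58)]
side loop_hinge [(array([409.6, 293.8]), 0.61), (array([319.8, 170. ]), 0.47)]
side pull_hook []
side hook_foot [(array([336.3, 209.4]), 0.4)]
side stand [(array([336.3, 182.3]), 0.28)]
side stand_seat []
side tray []
top housing [(array([306.9, 185.5]), 0.68), (array([308.7, 181.5]), 0.64)]
top bore_mouth [(array([306.9, 180.8]), 0.82)]
top catches [(array([307.4, 182.1]), 0.9), (array([216.3, 233.9]), 0.69)]
top plug [(array([254.5, 172.8]), 0.77), (array([446.4, 188.2]), 0.68), (array([373.1, 250.2]), 0.63), (array([185.4, 251. ]), 0.63)]
top loop_hinge [(array([449.3, 191.5]), 0.74), (array([185.2, 251.7]), 0.63), (array([308.5, 186.1]), 0.61), (array([375.2, 247. ]), 0.59)]
top pull_hook [(array([216.6, 234.1]), 0.45)]
top hook_foot [(array([227.6, 231.5]), 0.67)]
top stand [(array([231.7, 231.3]), 0.69), (array([219.3, 234. ]), 0.37)]
top stand_seat [(array([217.9, 229.5]), 0.76)]
top tray [(array([381.3, 208.8]), 0.73)]
```

View pics/side0.png

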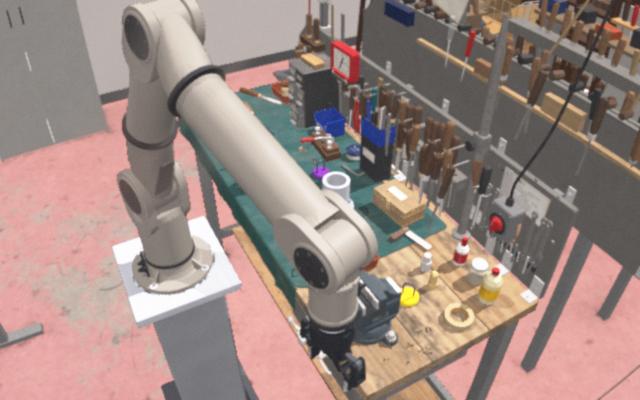

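View pics/top0.png

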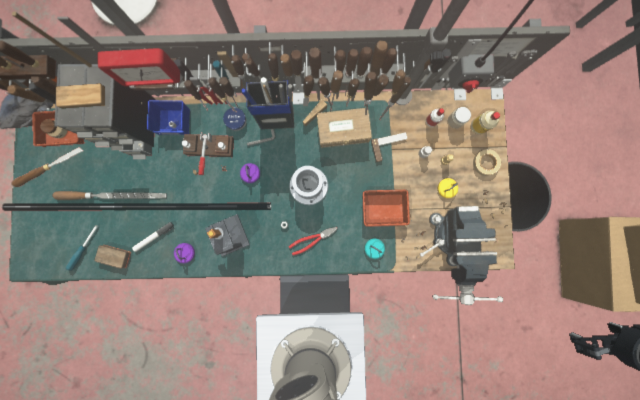

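```bash
python3 - <<'E'
import cv2
a=cv2.imread('pics/top0.png'); b=cv2.imread('pics/side0.png')
cv2.imwrite('pics/c1.png',cv2.resize(a[150:280,170:420],None,fx=3.2,fy=3.2,interpolation=cv2.INTER_CUBIC))
cv2.imwrite('pics/c2.png',cv2.resize(b[80:300,170:440],None,fx=2.7,fy=2.7,interpolation=cv2.INTER_CUBIC))
E
```

```text
(no output)
```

View pics/c1.png

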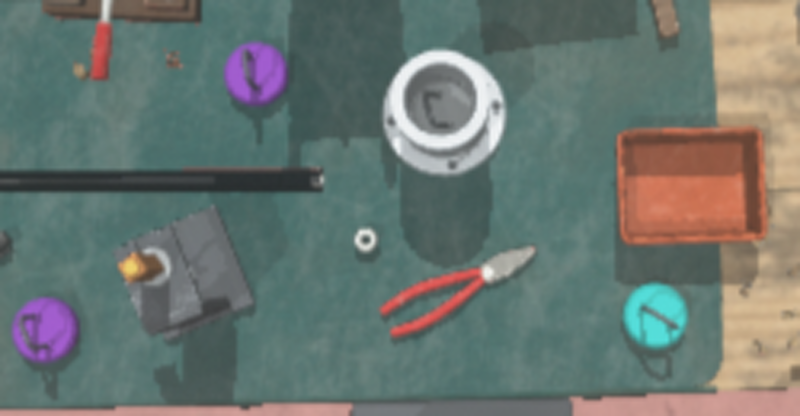

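View pics/c2.png

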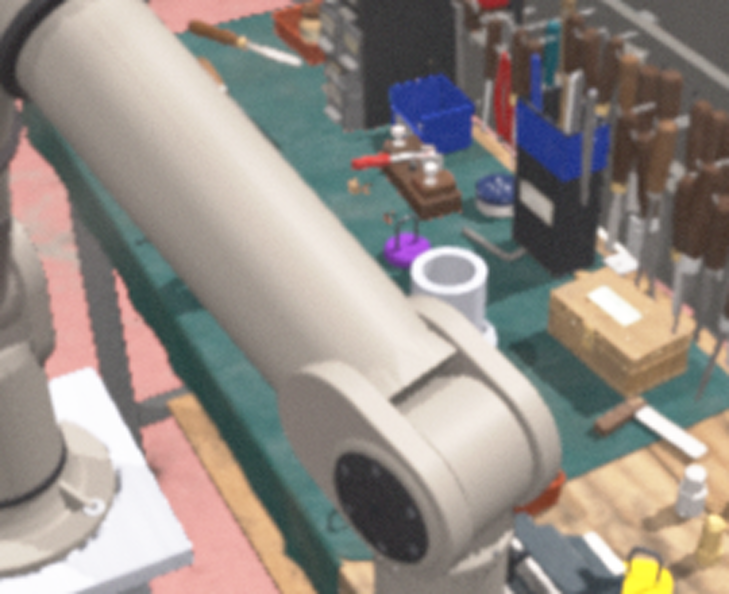

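```bash
python3 - <<'E'
from h import *
np.set_printoptions(precision=4,suppress=True)
p=imaging.read_camera('top')
c=lambda x,y:(170+x/3.2,150+y/3.2)
print('mouth',atz(p,(306.9,180.8),.11), atz(p,c(440,97),.11))
print('hous base',atz(p,(306.9,185.5),0),atz(p,c(445,118),.005))
print('handle top',atz(p,c(131,266),.189),'collar',atz(p,c(150,264),.131))
print('stand seat',atz(p,(217.9,229.5),.126),atz(p,(231.7,231.3),0))
print('tray',atz(p,(381.3,208.8),0))
for q in [(618,130),(766,128),(768,242),(622,243)]: print('traytop',atz(p,c(*q),.044))
for q in [(0,180),(322,180)]: print('rod z0/.1/.2/.3',[atz(p,c(*q),z)[:2] for z in(0,.1,.2,.3,.5)])
for q in [(118,245),(213,208),(253,300),(165,338)]: print('stand c',atz(p,c(*q),.126)[:2],atz(p,c(*q),.01)[:2])
print(nets.spot_in(p,'tray')[:2],nets.spot_in(p,'stand')[:2],nets.spot_in(p,'pull_hook')[:2])
E
```

```text
mouth [ 0.5378 -0.0054  0.11  ] [ 0.5391 -0.0071  0.11  ]
hous base [ 0.5379 -0.0014  0.    ] [ 0.533  -0.0081  0.005 ]
handle top [0.401 0.236 0.189] collar [0.402  0.2373 0.131 ]
stand seat [0.41   0.2359 0.126 ] [0.4043 0.2291 0.    ]
tray [ 0.4611 -0.2257  0.    ]
traytop [ 0.5134 -0.1673  0.044 ]
traytop [ 0.5119 -0.3027  0.044 ]
traytop [ 0.4078 -0.2999  0.044 ]
traytop [ 0.4102 -0.1674  0.044 ]
rod z0/.1/.2/.3 [array([0.4849, 0.4164]), array([0.4777, 0.3757]), array([0.4705, 0.335 ]), array([0.4633, 0.2944]), array([0.4488, 0.213 ])]
rod z0/.1/.2/.3 [array([0.4772, 0.1102]), array([0.4707, 0.0969]), array([0.4642, 0.0835]), array([0.4577, 0.0702]), array([0.4446, 0.0435])]
stand c [0.4186 0.2656] [0.4203 0.3011]
stand c [0.4477 0.1855] [0.4528 0.2118]
stand c [0.3699 0.1526] [0.3659 0.175 ]
stand c [0.3402 0.2264] [0.3327 0.2574]
[{'rect': [363.5, 189.1, 407.0, 226.6], 'score': 0.9}, {'rect': [298.6, 177.5, 316.0, 191.5], 'score': 0.46}] [{'rect': [205.3, 214.1, 248.1, 254.4], 'score': 0.68}] [{'rect': [362.4, 187.6, 407.5, 222.3], 'score': 0.67}, {'rect': [206.8, 231.0, 226.4, 239.1], 'score': 0.49}]
```

```bash
cat >> h.py <<'E'
from scipy.spatial.transform import Rotation as Ro
def pose():
    o=bot.get_obs(); q=o['tool_rot']; return o, o['eef_pos'], Ro.from_quat([q[1],q[2],q[3],q[0]])
def plan(X=None, yaw=None, n=None, grip=-1, vmax=38, level=True):
    """rows to reach TCP X with tool-x yaw (deg), tool down; returns per-row values"""
    o,x,R=pose()
    X=x if X is None else np.array(X,float)
    xa=R.as_matrix()[:,0]; y0=np.degrees(np.arctan2(xa[1],xa[0]))
    if yaw is None: yaw=y0
    c,s=np.cos(np.radians(yaw)),np.sin(np.radians(yaw))
    Rt=np.array([[c,s,0],[s,-c,0],[0,0,-1.]])
    rv=(R.inv()*Ro.from_matrix(Rt)).as_rotvec(degrees=True)
    d=X-x; L=np.linalg.norm(d)*1000
    if n is None: n=int(max(np.ceil(L/vmax),np.ceil(np.abs(rv).max()/3.9),1))
    st=Ro.from_rotvec(rv/n,degrees=True); cur=R
    rows=[]
    for i in range(n):
        t=cur.inv().apply(d/n)/0.12
        rows.append(' '.join(['%g'%grip]+['%.4f'%v for v in t]+['%.3f'%v for v in rv/n/4]))
        cur=cur*st
    print('yaw now %.2f'%y0,'pos',np.round(x,4),'delta mm',np.round(d*1000,1),'rv',np.round(rv,2),'n',n)
    for i in range(0,n,12): print('; '.join(rows[i:i+12]))
E
python3 -c "
from h import *
plan([.48,-.33,.36],-90)"
```

```text
yaw now -76.89 pos [ 0.1531 -0.6574  0.2313] delta mm [326.9 327.4 128.7] rv [-0.   -0.   13.11] n 13
-1 -0.1569 -0.2517 -0.0825 -0.000 -0.000 0.252; -1 -0.1613 -0.2489 -0.0825 -0.000 -0.000 0.252; -1 -0.1657 -0.2460 -0.0825 -0.000 -0.000 0.252; -1 -0.1700 -0.2431 -0.0825 -0.000 -0.000 0.252; -1 -0.1742 -0.2400 -0.0825 -0.000 -0.000 0.252; -1 -0.1784 -0.2369 -0.0825 -0.000 -0.000 0.252; -1 -0.1826 -0.2337 -0.0825 -0.000 -0.000 0.252; -1 -0.1866 -0.2305 -0.0825 -0.000 -0.000 0.252; -1 -0.1907 -0.2272 -0.0825 -0.000 -0.000 0.252; -1 -0.1946 -0.2238 -0.0825 -0.000 -0.000 0.252; -1 -0.1986 -0.2203 -0.0825 -0.000 -0.000 0.252; -1 -0.2024 -0.2168 -0.0825 -0.000 -0.000 0.252
-1 -0.2062 -0.2132 -0.0825 -0.000 -0.000 0.252
```

Emit:
apply_moves:
  moves: "-1 -0.16 -0.25 -0.1 0 0 0.25; -1 -0.16 -0.25 -0.1 0 0 0.25; -1 -0.165 -0.246 -0.1 0 0 0.25; -1 -0.17 -0.243 -0.1 0 0 0.25; -1 -0.174 -0.24 -0.08 0 0 0.25; -1 -0.178 -0.237 -0.08 0 0 0.25; -1 -0.183 -0.234 -0.08 0 0 0.25; -1 -0.187 -0.23 -0.08 0 0 0.25; -1 -0.19 -0.227 -0.08 0 0 0.25; -1 -0.195 -0.224 -0.08 0 0 0.25; -1 -0.2 -0.22 -0.08 0 0 0.25; -1 -0.2 -0.217 -0.08 0 0 0.25"

```text
t: 2.3
eef_pos: [0.4554, -0.3535, 0.3569]
tool_rot: [0.0, 0.714, -0.701, 0.0]
contact_force: [1.2, -0.4, -0.7]
gripper_width: 0.998
```

```bash
python3 - <<'E'
from h import *
p=imaging.read_camera('side');save(p,'side1.png'); a=p['image'][:,:,::-1]
q=imaging.read_camera('top');save(q,'top1.png')
cv2.imwrite('pics/c3.png',cv2.resize(a[80:330,130:440],None,fx=2.4,fy=2.4,interpolation=cv2.INTER_CUBIC))
for n in ['housing','plug','bore_mouth','loop_hinge','pull_hook','hook_foot','stand','stand_seat','tray']:
        r=nets.spot_point(p,n); print(n,[(np.round(x['location'],1),round(x['score'],2)) for x in r[:4]])
plan()
E
```

```text
housing []
plug [(array([308.8, 270.9]), 0.67), (array([236.2, 166.1]), 0.62), (array([316.3, 172. ]), 0.44), (array([263.7, 150. ]), 0.2)]
bore_mouth [(array([335.3, 179.8]), 0.98)]
loop_hinge [(array([406.7, 294.8]), 0.73), (array([307.5, 263.3]), 0.72), (array([317.2, 169.5]), 0.47)]
pull_hook [(array([262.8, 149. ]), 0.71)]
hook_foot [(array([266.5, 175.5]), 0.47)]
stand [(array([266.6, 176.5]), 0.69)]
stand_seat [(array([258.1, 149.6]), 0.8), (array([332.9, 201.2]), 0.41)]
tray [(array([350.8, 258.7]), 0.72), (array([265.2, 148.8]), 0.64)]
yaw now -89.00 pos [ 0.4536 -0.3558  0.3559] delta mm [0. 0. 0.] rv [0.03 0.01 0.  ] n 1
-1 0.0000 0.0000 0.0000 0.007 0.001 0.000
```

View pics/c3.png

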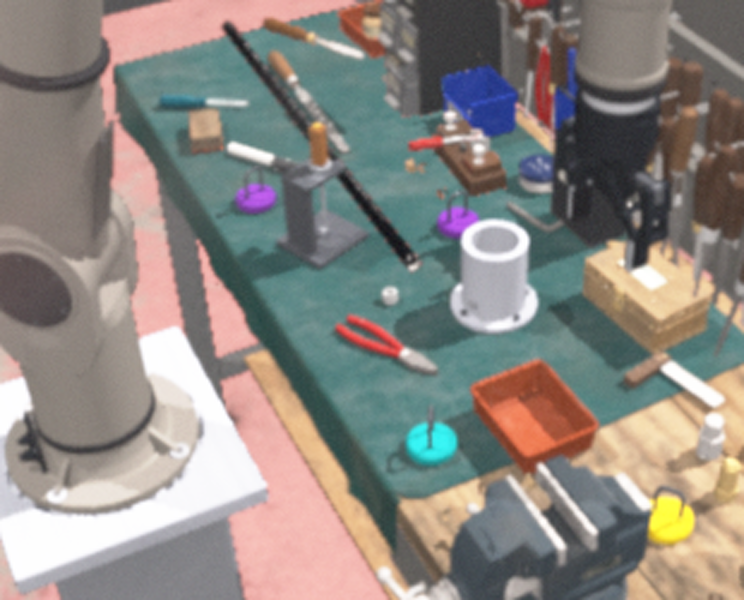

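```bash
python3 - <<'E'
import cv2
b=cv2.imread('pics/side1.png');a=cv2.imread('pics/top1.png')
x=cv2.resize(b[120:195,235:295],None,fx=8,fy=8,interpolation=cv2.INTER_CUBIC)
cv2.imwrite('pics/c4.png',x)
x=cv2.resize(a[205:265,195:260],None,fx=8,fy=8,interpolation=cv2.INTER_CUBIC)
cv2.imwrite('pics/c5.png',x)
x=cv2.resize(a[155:215,275:340],None,fx=8,fy=8,interpolation=cv2.INTER_CUBIC)
cv2.imwrite('pics/c6.png',x)
E
```

```text
(no output)
```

View pics/c4.png

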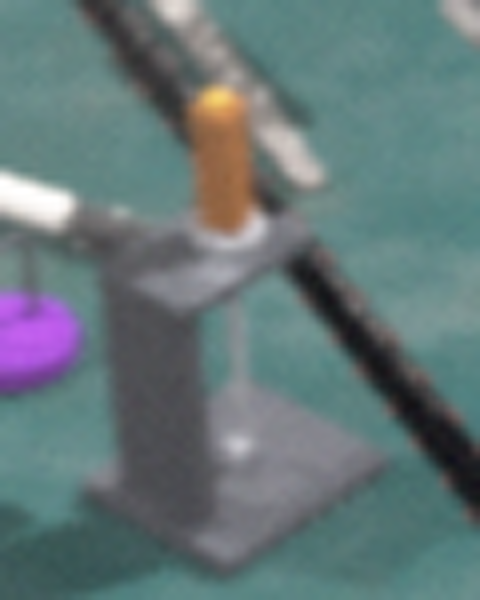

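View pics/c5.png

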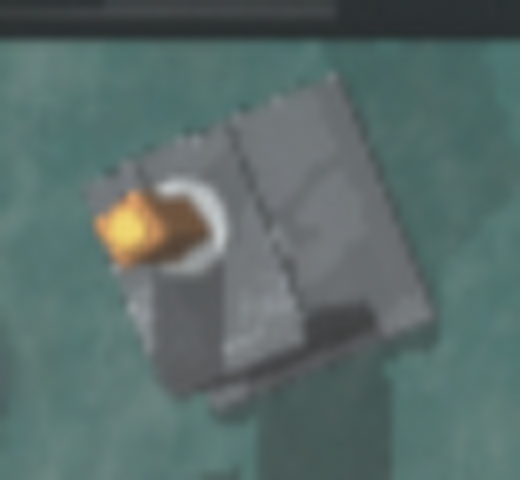

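View pics/c6.png

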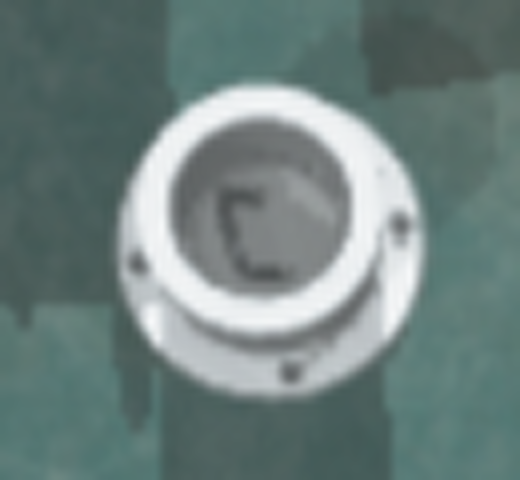

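```bash
cat > fit.py <<'E'
from h import *
ps=imaging.read_camera('side'); pt=imaging.read_camera('top')
def seg(p,box):
    a=p['image'].astype(int); m=np.zeros(a.shape[:2],float)
    l,t,r,b=box
    s=a[t:b,l:r]; m[t:b,l:r]=((s[...,0]-s[...,2])>35)&(s[...,0]>s[...,1]+10)
    return m
ms=seg(ps,(250,125,275,155)); mt=seg(pt,(200,222,226,242))
print(ms.sum(),mt.sum())
def box(x,y,yaw,z0=.126,tx=0,ty=0):
    h=.009; c,s=np.cos(yaw),np.sin(yaw)
    return np.array([[x+c*a-s*b,y+s*a+c*b,z] for a in(-h,h) for b in(-h,h) for z in(z0+.005,z0+.063)])
def sil(p,P):
    S=8; uv=proj(p,P); hull=cv2.convexHull(((uv+.5)*S).astype(np.float32)).astype(int)
    u0=uv.mean(0).astype(int)-25
    im=np.zeros((50*S,50*S),np.uint8); cv2.fillConvexPoly(im,hull-u0*S,255)
    return cv2.resize(im,(50,50),interpolation=cv2.INTER_AREA)/255.,u0
def cost(v,sh):
    t=0
    for p,m,o in((ps,ms,sh[:2]),(pt,mt,sh[2:])):
        f,u=sil(p,box(v[0],v[1],v[2])); M=m[u[1]:u[1]+50,u[0]:u[0]+50]
        t+=np.abs(f-M).sum()
    return t
from scipy.optimize import minimize
res=[]
for yd in range(0,90,6):
    r=minimize(cost,[.403,.237,np.radians(yd)],args=(np.zeros(4),),method='Nelder-Mead',options=dict(initial_simplex=[[.403,.237,np.radians(yd)],[.407,.237,np.radians(yd)],[.403,.241,np.radians(yd)],[.403,.237,np.radians(yd+5)]]))
    res.append((r.fun,r.x[0],r.x[1],np.degrees(r.x[2])%90))
for r in sorted(res)[:8]: print(np.round(r,4))
E
python3 fit.py
```

```text
124.0 78.0
[49.1451  0.4005  0.2415  2.9339]
[49.2275  0.4002  0.2398  2.9314]
[49.5059  0.4007  0.2413 87.7756]
[49.8039  0.4003  0.2413  8.9729]
[50.1333  0.4003  0.2402 85.1895]
[50.1686  0.4004  0.2409 14.211 ]
[50.6     0.4003  0.241  84.0267]
[50.8392  0.4002  0.2404 54.0778]
```

```bash
cat > ov.py <<'E'
from h import *
ps=imaging.read_camera('side'); pt=imaging.read_camera('top')
from fit import box
def up(p,l,t,r,b,f): 
    return np.ascontiguousarray(cv2.resize(p['image'][t:b,l:r,::-1],None,fx=f,fy=f,interpolation=cv2.INTER_CUBIC))
tiles=[]
for yd in (0,20,40,60):
    im=up(pt,200,218,228,245,13); P=box(.402,.2385,np.radians(yd)); uv=((proj(pt,P)+.5-[200,218])*13).astype(int)
    for a,b in [(1,3),(3,7),(7,5),(5,1)]: cv2.line(im,tuple(map(int,uv[a])),tuple(map(int,uv[b])),(0,255,0),1)
    for a,b in [(0,2),(2,6),(6,4),(4,0)]: cv2.line(im,tuple(map(int,uv[a])),tuple(map(int,uv[b])),(255,0,0),1)
    tiles.append(im[:300])
cv2.imwrite('pics/ov1.png',np.vstack([np.hstack(tiles[:2]),np.hstack(tiles[2:])]))
E
python3 ov.py
```

```text
122.0 77.0
[50.6588  0.4003  0.2406 83.1788]
[50.9686  0.4004  0.2415  2.9545]
[51.0706  0.4007  0.2412 87.6294]
[51.1569  0.4002  0.2407 82.0298]
[51.2078  0.4008  0.2412 87.0729]
[51.5961  0.4     0.241   8.2032]
[51.9333  0.4003  0.2407 51.2816]
[52.1647  0.4003  0.2404 51.0731]
```

View pics/ov1.png

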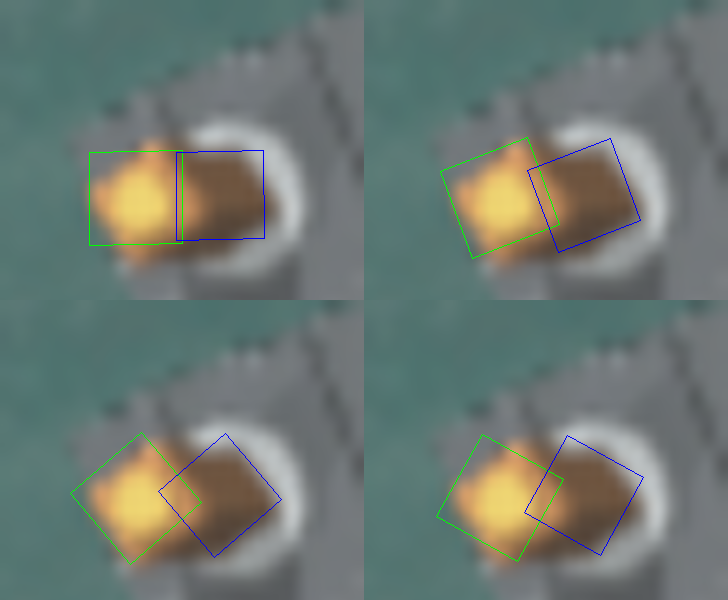

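```bash
cat > ov2.py <<'E'
from h import *
ps=imaging.read_camera('side')
def up(p,l,t,r,b,f): 
    return np.ascontiguousarray(cv2.resize(p['image'][t:b,l:r,::-1],None,fx=f,fy=f,interpolation=cv2.INTER_CUBIC))
tiles=[]
x,y=.402,.2385
for yd in (34,124,214,304):
    im=up(ps,250,130,280,185,10)
    c,s=np.cos(np.radians(yd)),np.sin(np.radians(yd))
    L=[(0,.06),(0,-.107),(.013,-.107),(.013,-.096)]
    P=[[x+a*c,y+a*s,.126+z] for a,z in L]
    uv=((proj(ps,P)+.5-[250,130])*10).astype(int)
    for i in range(3): cv2.line(im,tuple(map(int,uv[i])),tuple(map(int,uv[i+1])),(0,255,0),1)
    tiles.append(im)
cv2.imwrite('pics/ov2.png',np.hstack([np.hstack([tiles[0][300:],tiles[1][300:]]),])); cv2.imwrite('pics/ov3.png',np.vstack([np.hstack([t[300:] for t in tiles[:2]]),np.hstack([t[300:] for t in tiles[2:]])]))
cv2.imwrite('pics/ov4.png',up(ps,250,130,280,185,10))
E
python3 ov2.py
```

```text
(no output)
```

View pics/ov3.png

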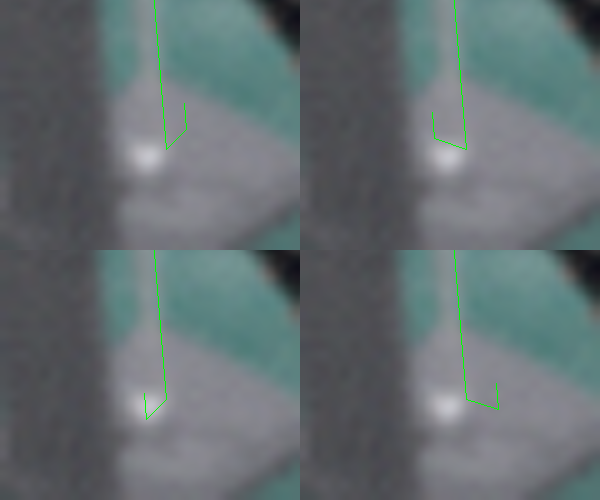

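View pics/ov4.png

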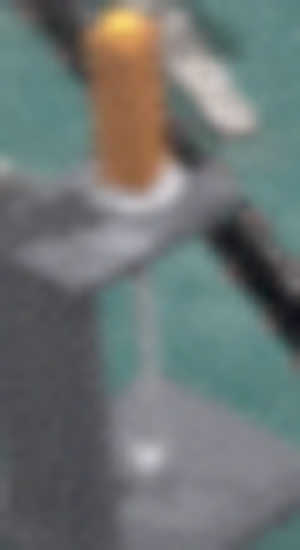

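```bash
cat > loop.py <<'E'
from h import *
from scipy.optimize import least_squares
np.set_printoptions(precision=4,suppress=True)
pt=imaging.read_camera('top'); print(bot.get_obs()['q'])
# mouth: fit inner rim ellipse by threshold
im=pt['image'][155:215,275:340]; big=cv2.resize(im,None,fx=8,fy=8,interpolation=cv2.INTER_CUBIC)
g=cv2.cvtColor(big,cv2.COLOR_RGB2GRAY); m=(g<190).astype(np.uint8)
cs,_=cv2.findContours(m,cv2.RETR_LIST,cv2.CHAIN_APPROX_NONE)
for c in cs:
    if cv2.contourArea(c)>10000:
        e=cv2.fitEllipse(c); print(cv2.contourArea(c),e)
        ctr=np.array(e[0])/8-.5+8*0+[275,155]+ (0.5/8); print('mouth',atz(pt,ctr,.11), e[1][0]/8,e[1][1]/8)
pc=lambda a:(275+(a[0]+.5)/8-.5,155+(a[1]+.5)/8-.5)
for n,a,z in [('bar1',(226,196),.066),('bar2',(246,272),.066),('h1',(262,190),.029),('h2',(287,270),.029)]:
    print(n,atz(pt,pc(a),z))
E
python3 loop.py
```

```text
[ 0.6646  0.2287 -0.1336  1.6245  0.0314  1.2905 -1.0257]
26332.5 ((259.847412109375, 207.66616821289062), (181.69161987304688, 184.57693481445312), 86.48667907714844)
mouth [ 0.5386 -0.0059  0.11  ] 22.71145248413086 23.07211685180664
60365.0 ((268.301025390625, 229.25563049316406), (280.6031799316406, 289.19146728515625), 166.82876586914062)
mouth [ 0.531  -0.0086  0.11  ] 35.07539749145508 36.14893341064453
248601.0 ((259.5, 239.5), (563.9883422851562, 617.2471313476562), 90.0)
mouth [ 0.5276 -0.0055  0.11  ] 70.49854278564453 77.15589141845703
bar1 [0.549  0.0077 0.066 ]
bar2 [0.5213 0.0011 0.066 ]
h1 [ 0.556  -0.0041  0.029 ]
h2 [ 0.5258 -0.0127  0.029 ]
```

```bash
cat >> h.py <<'E'
def steps(wps, grip=-1, start=None):
    """wps: list of (X,yaw,n); rounded rows"""
    o,x,R=pose(); xa=R.as_matrix()[:,0]; y=np.degrees(np.arctan2(xa[1],xa[0])); x=np.array(x)
    print('now',np.round(x,4),'yaw %.2f'%y,'F',np.round(o['contact_force'],1),'tilt',np.round(R.as_matrix()[:2,2],4),'q',np.round(o['q'],2))
    rows=[]
    for X,Y,n in wps:
        X=np.array(X,float); d=(X-x)/n; dy=(Y-y)/n
        for i in range(n):
            c,s=np.cos(np.radians(y)),np.sin(np.radians(y))
            t=[c*d[0]+s*d[1], s*d[0]-c*d[1], -d[2]]
            r=[round(v/.12,3) for v in t]; rz=round(-dy/4,3)
            rows.append('%g %g %g %g 0 0 %g'%(grip,*r,rz))
            # dead-reckon
            t=np.array(r)*.12; x=x+np.array([c*t[0]+s*t[1], s*t[0]-c*t[1], -t[2]]); y=y-rz*4
    for i in range(0,len(rows),12): print('; '.join(rows[i:i+12])); 
E
python3 -c "
from h import *
steps([([.5,-.05,.32],-27,16),([.4015,.2385,.25],34,16)])"
```

```text
now [ 0.4545 -0.3549  0.3561] yaw -88.89 F [-0.2 -0.3  0.6] tilt [0. 0.] q [ 0.66  0.23 -0.13  1.62  0.03  1.29 -1.03]
-1 -0.158 -0.027 0.019 0 0 -0.967; -1 -0.156 -0.037 0.019 0 0 -0.967; -1 -0.153 -0.048 0.019 0 0 -0.967; -1 -0.15 -0.058 0.019 0 0 -0.967; -1 -0.145 -0.068 0.019 0 0 -0.967; -1 -0.141 -0.078 0.019 0 0 -0.967; -1 -0.135 -0.087 0.019 0 0 -0.967; -1 -0.129 -0.096 0.019 0 0 -0.967; -1 -0.122 -0.104 0.019 0 0 -0.967; -1 -0.115 -0.112 0.019 0 0 -0.967; -1 -0.107 -0.12 0.019 0 0 -0.967; -1 -0.099 -0.127 0.019 0 0 -0.967
-1 -0.09 -0.133 0.019 0 0 -0.967; -1 -0.081 -0.139 0.019 0 0 -0.967; -1 -0.071 -0.144 0.019 0 0 -0.967; -1 -0.061 -0.148 0.019 0 0 -0.967; -1 -0.114 -0.111 0.036 0 0 -0.953; -1 -0.106 -0.118 0.036 0 0 -0.953; -1 -0.098 -0.125 0.036 0 0 -0.953; -1 -0.09 -0.131 0.036 0 0 -0.953; -1 -0.081 -0.137 0.036 0 0 -0.953; -1 -0.071 -0.142 0.036 0 0 -0.953; -1 -0.062 -0.146 0.036 0 0 -0.953; -1 -0.052 -0.15 0.036 0 0 -0.953
-1 -0.042 -0.153 0.036 0 0 -0.953; -1 -0.032 -0.156 0.036 0 0 -0.953; -1 -0.021 -0.157 0.036 0 0 -0.953; -1 -0.011 -0.158 0.036 0 0 -0.953; -1 -0 -0.159 0.036 0 0 -0.953; -1 0.01 -0.158 0.036 0 0 -0.953; -1 0.021 -0.157 0.036 0 0 -0.953; -1 0.031 -0.156 0.036 0 0 -0.953
```

Emit:
apply_moves:
  moves: "-1 -0.158 -0.03 0.02 0 0 -0.97; -1 -0.156 -0.04 0.02 0 0 -0.97; -1 -0.153 -0.05 0.02 0 0 -0.97; -1 -0.15 -0.06 0.02 0 0 -0.97; -1 -0.145 -0.07 0.02 0 0 -0.97; -1 -0.14 -0.08 0.02 0 0 -0.97; -1 -0.135 -0.09 0.02 0 0 -0.97; -1 -0.13 -0.1 0.02 0 0 -0.97; -1 -0.12 -0.1 0.02 0 0 -0.97; -1 -0.115 -0.11 0.02 0 0 -0.97; -1 -0.107 -0.12 0.02 0 0 -0.97; -1 -0.1 -0.13 0.02 0 0 -0.97"

```text
t: 4.25
eef_pos: [0.4904, -0.1249, 0.3273]
tool_rot: [0.0, 0.933, -0.36, 0.0]
contact_force: [0.3, 0.5, 0.1]
gripper_width: 1.002
```

Emit:
apply_moves:
  moves: "-1 -0.09 -0.133 0.02 0 0 -0.97; -1 -0.08 -0.139 0.02 0 0 -0.97; -1 -0.07 -0.144 0.02 0 0 -0.97; -1 -0.06 -0.148 0.02 0 0 -0.97; -1 -0.114 -0.11 0.036 0 0 -0.95; -1 -0.106 -0.118 0.036 0 0 -0.95; -1 -0.098 -0.125 0.036 0 0 -0.95; -1 -0.09 -0.13 0.036 0 0 -0.95; -1 -0.08 -0.137 0.036 0 0 -0.95; -1 -0.07 -0.142 0.036 0 0 -0.95; -1 -0.06 -0.146 0.036 0 0 -0.95; -1 -0.05 -0.15 0.036 0 0 -0.95"

```text
t: 5.25
eef_pos: [0.4524, 0.0957, 0.2829]
tool_rot: [0.0, 0.999, 0.034, 0.0]
contact_force: [0.1, -0.7, -0.5]
gripper_width: 0.997
```

```bash
python3 -c "
from h import *
steps([([.4015,.2385,.25],34,8)])"
```

```text
now [0.4524 0.0957 0.2829] yaw 3.91 F [ 0.1 -0.7 -0.5] tilt [ 0.0003 -0.    ] q [ 0.25  0.12 -0.64  1.94  0.08  1.1  -0.35]
-1 -0.043 -0.152 0.034 0 0 -0.94; -1 -0.033 -0.154 0.034 0 0 -0.94; -1 -0.022 -0.156 0.034 0 0 -0.94; -1 -0.012 -0.157 0.034 0 0 -0.94; -1 -0.002 -0.158 0.034 0 0 -0.94; -1 0.009 -0.158 0.034 0 0 -0.94; -1 0.019 -0.157 0.034 0 0 -0.94; -1 0.029 -0.155 0.034 0 0 -0.94
```

Emit:
apply_moves:
  moves: "-1 -0.042 -0.153 0.034 0 0 -0.94; -1 -0.033 -0.155 0.034 0 0 -0.94; -1 -0.022 -0.156 0.034 0 0 -0.94; -1 -0.012 -0.157 0.034 0 0 -0.94; -1 -0.002 -0.158 0.034 0 0 -0.94; -1 0.009 -0.158 0.034 0 0 -0.94; -1 0.019 -0.1 0.034 0 0 -0.94; -1 0 0 0 0 0 0; -1 0 0 0 0 0 0"

```text
t: 6.0
eef_pos: [0.4118, 0.2142, 0.2543]
tool_rot: [-0.0, 0.966, 0.259, -0.0]
contact_force: [1.0, -0.1, -0.3]
gripper_width: 1.001
```

```bash
python3 -c "
from h import *
steps([([.4015,.2385,.25],34,1)])
p=imaging.read_camera('top');save(p,'top2.png')
cv2.imwrite('pics/c7.png',cv2.resize(p['image'][190:280,180:290,::-1],None,fx=6,fy=6,interpolation=cv2.INTER_CUBIC))"
```

```text
now [0.4118 0.2142 0.2543] yaw 30.01 F [ 1.  -0.1 -0.3] tilt [-0.0008 -0.0001] q [ 0.1   0.18 -0.78  1.97  0.14  1.05 -0.22]
-1 0.027 -0.218 0.036 0 0 -0.998
```

View pics/c7.png

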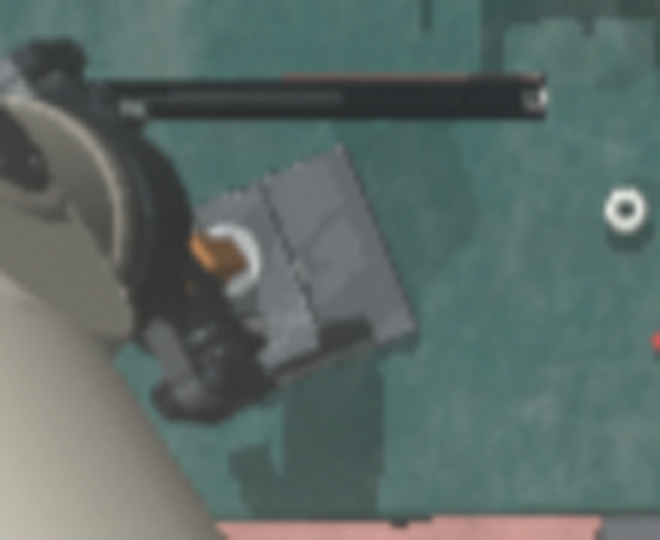

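Emit:
apply_moves:
  moves: "-1 0.027 -0.218 0 0 0 -1; -1 0 0 0 0 0 0; -1 0 0 0.25 0 0 0; -1 0 0 0.25 0 0 0; -1 0 0 0 0 0 0; -1 0 0 0 0 0 0"

```text
t: 6.55
eef_pos: [0.4015, 0.2366, 0.1941]
tool_rot: [0.0, 0.957, 0.291, -0.002]
contact_force: [0.2, 0.5, 0.6]
gripper_width: 0.997
```

```bash
python3 -c "
from h import *
steps([([.4015,.2385,.141],34,3)])
p=imaging.read_camera('side');save(p,'side2.png')
cv2.imwrite('pics/c8.png',cv2.resize(p['image'][100:190,210:310,::-1],None,fx=6,fy=6,interpolation=cv2.INTER_CUBIC))"
```

```text
now [0.4015 0.2366 0.1941] yaw 33.83 F [0.2 0.5 0.6] tilt [-0.0028 -0.0015] q [ 0.02  0.27 -0.79  2.03  0.23  0.93 -0.3 ]
-1 0.003 -0.004 0.147 0 0 -0.014; -1 0.003 -0.004 0.147 0 0 -0.014; -1 0.003 -0.004 0.147 0 0 -0.014
```

View pics/c8.png

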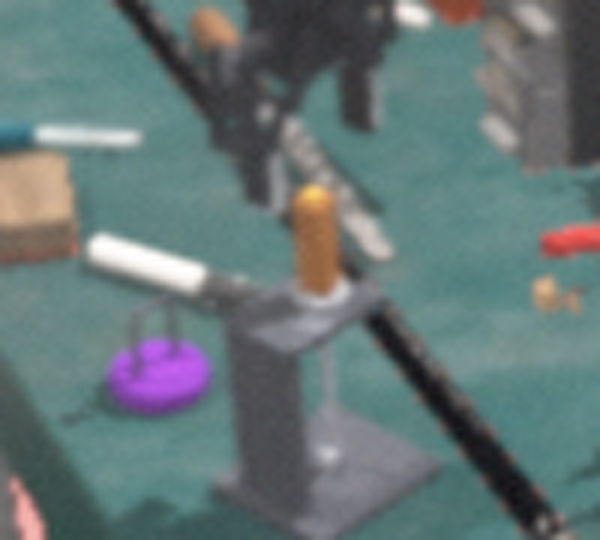

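Emit:
apply_moves:
  moves: "-1 0 -0.01 0.15 0 0 0; -1 0 0 0.15 0 0 0; -1 0 0 0.14 0 0 0; -1 0 0 0 0 0 0; -1 0 0 0 0 0 0"

```text
t: 7.02
eef_pos: [0.402, 0.239, 0.143]
tool_rot: [-0.0, 0.957, 0.291, 0.0]
contact_force: [0.3, 0.5, 0.8]
gripper_width: 1.004
```

Emit:
apply_moves:
  moves: "0 0 0 0 0 0 0; 0.3 0 0 0 0 0 0; 0.6 0 0 0 0 0 0; 1 0 0 0 0 0 0; 1 0 0 0 0 0 0; 1 0 0 0 0 0 0; 1 0 0 0 0 0 0"
  force: 60

```text
t: 7.6
eef_pos: [0.4014, 0.2388, 0.1421]
tool_rot: [0.0, 0.957, 0.292, 0.0]
contact_force: [-1.6, 0.1, 5.2]
gripper_width: 0.2
```

```bash
python3 -c "
from h import *
steps([([.4015,.2385,.141],34,1)]); print(bot.get_obs()['gripper_width']*85)"
```

```text
now [0.4014 0.2388 0.1421] yaw 33.91 F [-1.6  0.1  5.2] tilt [ 0.0004 -0.0001] q [-0.03  0.35 -0.75  2.09  0.32  0.83 -0.38]
-1 -0.001 0.003 0.01 0 0 -0.024
17.005760676588665
```

Emit:
apply_moves:
  moves: "1 0 0 -0.025 0 0 0; 1 0 0 -0.05 0 0 0; 1 0 0 -0.05 0 0 0; 1 0 0 0 0 0 0; 1 0 0 0 0 0 0"

```text
t: 8.02
eef_pos: [0.4016, 0.2389, 0.1573]
tool_rot: [-0.0, 0.957, 0.292, 0.001]
contact_force: [0.6, -0.3, -0.7]
gripper_width: 0.202
```

```bash
cat > snap.py <<'E'
import sys
from h import *
# usage snap cam l t r b f name
c,l,t,r,b,f,n=sys.argv[1],*map(int,sys.argv[2:7]),sys.argv[7]
steps([([.4,.2,.2],34,1)])
p=imaging.read_camera(c);save(p,'full_'+n)
cv2.imwrite('pics/'+n,cv2.resize(p['image'][t:b,l:r,::-1],None,fx=f,fy=f,interpolation=cv2.INTER_CUBIC))
E
python3 snap.py side 210 90 310 190 6 c9.png
```

```text
now [0.4016 0.2389 0.1573] yaw 33.90 F [ 0.6 -0.3 -0.7] tilt [0.001  0.0004] q [-0.01  0.32 -0.76  2.07  0.3   0.85 -0.36]
-1 -0.192 0.262 -0.356 0 0 -0.026
```

View pics/c9.png

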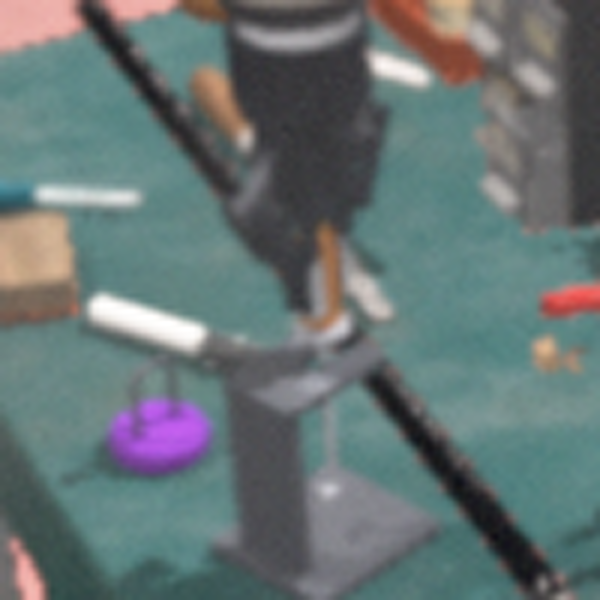

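Emit:
apply_moves:
  moves: "1 0.08 0.015 0 0 0 0; 1 0.12 0.022 0 0 0 0; 1 0.12 0.022 0 0 0 0; 1 0.12 0.022 0 0 0 0; 1 0.08 0.015 0 0 0 0; 1 0 0 0 0 0 0; 1 0 0 0 0 0 0"

```text
t: 8.65
eef_pos: [0.4594, 0.2641, 0.1563]
tool_rot: [-0.0, 0.957, 0.292, -0.001]
contact_force: [-1.0, 0.5, -1.4]
gripper_width: 0.202
```

```bash
python3 snap.py side 210 90 310 190 6 c10.png
```

```text
now [0.4594 0.2641 0.1563] yaw 33.90 F [-1.   0.5 -1.4] tilt [-0.0011 -0.    ] q [-0.06  0.42 -0.72  1.94  0.35  0.91 -0.36]
-1 -0.709 0.167 -0.364 0 0 -0.025
```

View pics/c10.png

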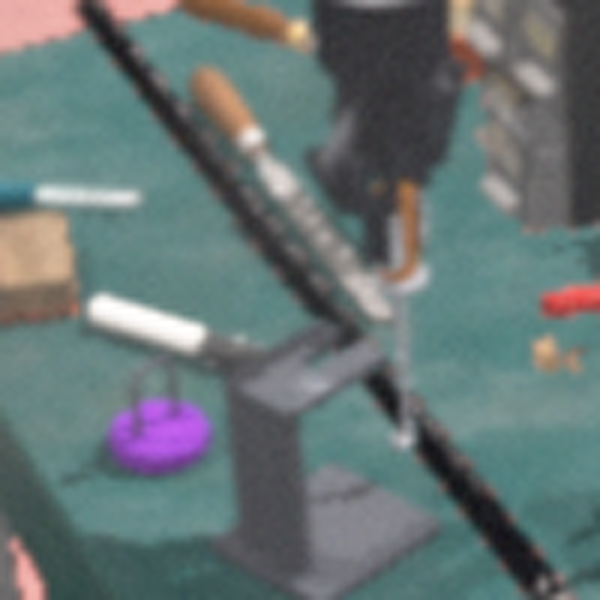

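```bash
python3 -c "
from h import *
steps([([.4594,.2641,.236],33.9,4),([.5,.1,.30],-21,14)],grip=1)"
```

```text
now [0.4589 0.2639 0.1564] yaw 33.92 F [ 0.   0.4 -0.5] tilt [-0.0012 -0.0005] q [-0.06  0.42 -0.72  1.94  0.35  0.91 -0.36]
1 0.001 0 -0.166 0 0 0.001; 1 0.001 0 -0.166 0 0 0.001; 1 0.001 0 -0.166 0 0 0.001; 1 0.001 0 -0.166 0 0 0.001; 1 -0.034 0.095 -0.038 0 0 0.98; 1 -0.028 0.097 -0.038 0 0 0.98; 1 -0.021 0.098 -0.038 0 0 0.98; 1 -0.014 0.1 -0.038 0 0 0.98; 1 -0.008 0.1 -0.038 0 0 0.98; 1 -0.001 0.101 -0.038 0 0 0.98; 1 0.006 0.1 -0.038 0 0 0.98; 1 0.013 0.1 -0.038 0 0 0.98
1 0.02 0.099 -0.038 0 0 0.98; 1 0.027 0.097 -0.038 0 0 0.98; 1 0.033 0.095 -0.038 0 0 0.98; 1 0.04 0.093 -0.038 0 0 0.98; 1 0.046 0.09 -0.038 0 0 0.98; 1 0.052 0.086 -0.038 0 0 0.98
```

Emit:
apply_moves:
  moves: "1 0 0 -0.1 0 0 0; 1 0 0 -0.19 0 0 0; 1 0 0 -0.19 0 0 0; 1 0 0 -0.19 0 0 0; 1 -0.034 0.095 -0.04 0 0 0.98; 1 -0.028 0.097 -0.04 0 0 0.98; 1 -0.02 0.098 -0.04 0 0 0.98; 1 -0.014 0.1 -0.04 0 0 0.98; 1 -0.008 0.1 -0.04 0 0 0.98; 1 0 0.1 -0.04 0 0 0.98; 1 0.006 0.1 -0.04 0 0 0.98; 1 0.013 0.1 -0.04 0 0 0.98"

```text
t: 9.7
eef_pos: [0.4822, 0.1699, 0.2768]
tool_rot: [0.0, 1.0, 0.021, 0.0]
contact_force: [0.8, 0.7, -0.9]
gripper_width: 0.203
```

Emit:
apply_moves:
  moves: "1 0.02 0.1 -0.04 0 0 0.98; 1 0.027 0.097 -0.04 0 0 0.98; 1 0.033 0.095 -0.04 0 0 0.98; 1 0.04 0.093 -0.04 0 0 0.98; 1 0.046 0.09 -0.04 0 0 0.98; 1 0.05 0.086 -0.03 0 0 0.98; 1 0 0 0 0 0 0; 1 0 0 0 0 0 0"

```text
t: 10.37
eef_pos: [0.4999, 0.0999, 0.3039]
tool_rot: [-0.0, 0.983, -0.181, 0.0]
contact_force: [-0.3, 1.3, -1.5]
gripper_width: 0.206
```

```bash
python3 snap.py side 260 70 360 170 6 c11.png
```

```text
now [0.4999 0.0999 0.3039] yaw -20.91 F [-0.3  1.3 -1.5] tilt [ 0.0008 -0.    ] q [ 0.17  0.18 -0.55  1.82  0.1   1.17 -0.78]
-1 -1.075 -0.483 0.866 0 0 -13.727
```

View pics/c11.png

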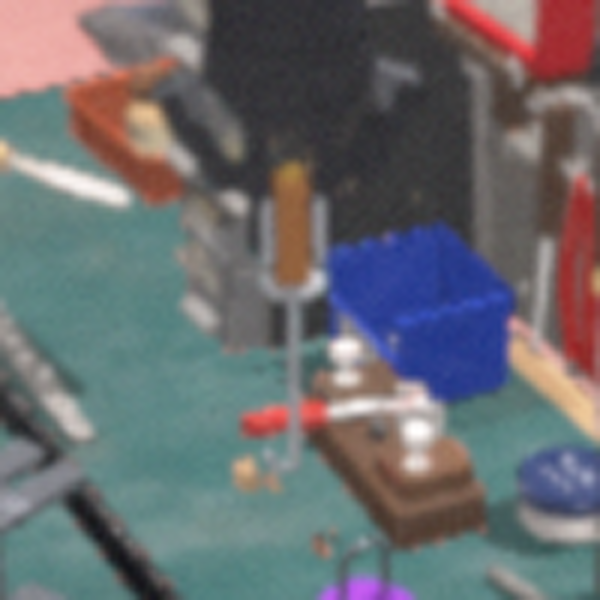

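```bash
cat > ov5.py <<'E'
from h import *
import sys
def hookpts(x,y,z,yd):
    c,s=np.cos(np.radians(yd)),np.sin(np.radians(yd))
    L=[(0,.063),(0,.0),(0,-.107),(.013,-.107),(.013,-.096)]
    return np.array([[x+a*c,y+a*s,z+h] for a,h in L])
def overlay(cam,f,name,dz=-.016,dx=0,dy=0,half=50):
    o,x,R=pose(); p=imaging.read_camera(cam); xa=R.as_matrix()[:,0]; T=np.degrees(np.arctan2(xa[1],xa[0]))
    P=hookpts(x[0]+dx,x[1]+dy,x[2]+dz,T+180); uv=proj(p,P); c=uv[1:4].mean(0).astype(int)-half
    l,t=max(c[0],0),max(c[1],0)
    im=cv2.resize(p['image'][t:t+2*half,l:l+2*half,::-1],None,fx=f,fy=f,interpolation=cv2.INTER_CUBIC)
    im2=im.copy(); q=((uv+.5-[l,t])*f).astype(int)
    for i in range(4): cv2.line(im2,tuple(map(int,q[i])),tuple(map(int,q[i+1])),(0,255,0),1)
    cv2.imwrite('pics/'+name,np.hstack([im,im2])); print(l,t,uv)
if __name__=='__main__': overlay('side',8,sys.argv[1],half=25)
E
python3 ov5.py o1.png
```

```text
282 112 [[308.18200628  98.75933758]
 [308.54188045 117.34704227]
 [309.13308539 147.04610886]
 [304.99251389 147.36492716]
 [304.91598295 144.41546013]]
```

View pics/o1.png

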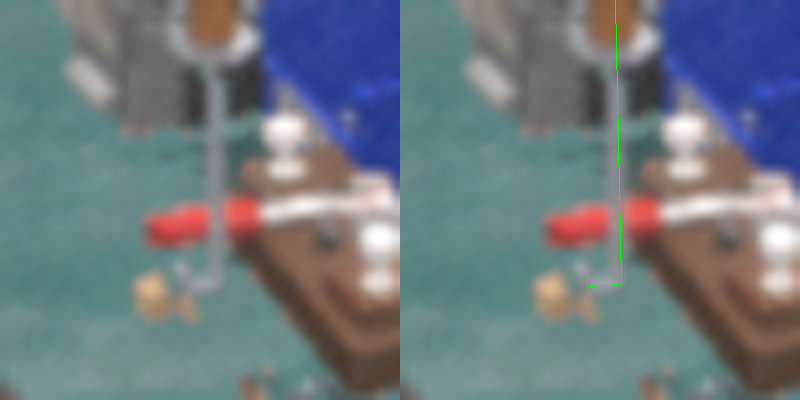

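```bash
python3 - <<'E'
from h import *
np.set_printoptions(precision=4,suppress=True)
p=imaging.read_camera('side')
print(proj(p,[[.5386,-.0059,.11]]), atz(p,(335.3,179.8),.11))
l,t,r,b=310,165,360,220
im=np.ascontiguousarray(cv2.resize(p['image'][t:b,l:r,::-1],None,fx=10,fy=10,interpolation=cv2.INTER_CUBIC))
im0=im.copy()
a=np.linspace(0,2*np.pi,60)
for R,z in((.032,.11),(.043,.11),(.058,0.0)):
    P=np.c_[.5386+R*np.cos(a),-.0059+R*np.sin(a),0*a+z]; q=((proj(p,P)+.5-[l,t])*10).astype(np.int32)
    cv2.polylines(im,[q],True,(0,255,0),1)
cv2.imwrite('pics/h1.png',im)
E
```

```text
[[336.5761 179.5183]] [ 0.5344 -0.0053  0.11  ]
```

View pics/h1.png

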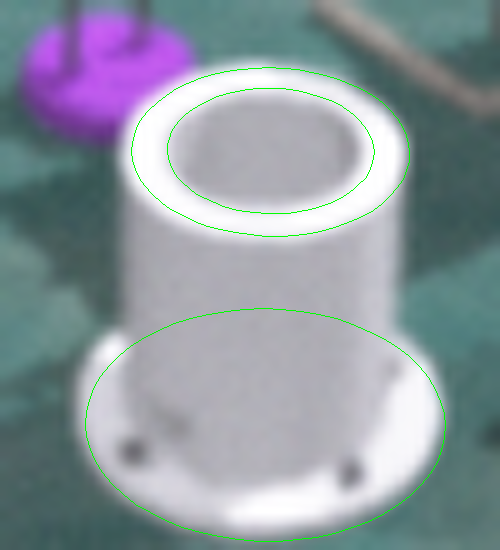

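```bash
python3 -c "
from h import *
steps([([.541,-.0187,.29],-75.5,14)],grip=1)"
```

```text
now [0.4996 0.101  0.3032] yaw -20.79 F [-0.3 -0.3 -1.1] tilt [-0.0003  0.0003] q [ 0.17  0.18 -0.55  1.82  0.1   1.16 -0.78]
1 0.048 0.058 0.008 0 0 0.977; 1 0.052 0.054 0.008 0 0 0.977; 1 0.056 0.051 0.008 0 0 0.977; 1 0.059 0.047 0.008 0 0 0.977; 1 0.062 0.043 0.008 0 0 0.977; 1 0.065 0.038 0.008 0 0 0.977; 1 0.067 0.034 0.008 0 0 0.977; 1 0.07 0.029 0.008 0 0 0.977; 1 0.071 0.024 0.008 0 0 0.977; 1 0.073 0.019 0.008 0 0 0.977; 1 0.074 0.014 0.008 0 0 0.977; 1 0.075 0.009 0.008 0 0 0.977
1 0.075 0.004 0.008 0 0 0.977; 1 0.075 -0.001 0.008 0 0 0.977
```

Emit:
apply_moves:
  moves: "1 0.048 0.058 0 0 0 0.98; 1 0.052 0.054 0 0 0 0.98; 1 0.056 0.051 0 0 0 0.98; 1 0.059 0.047 0 0 0 0.98; 1 0.062 0.043 0 0 0 0.98; 1 0.065 0.038 0 0 0 0.98; 1 0.067 0.034 0 0 0 0.98; 1 0.07 0.029 0 0 0 0.98; 1 0.071 0.024 0 0 0 0.98; 1 0.073 0.019 0 0 0 0.98; 1 0.074 0.014 0 0 0 0.98; 1 0.075 0.009 0 0 0 0.98"

```text
t: 11.52
eef_pos: [0.5353, -0.002, 0.3029]
tool_rot: [0.0, 0.829, -0.56, -0.0]
contact_force: [-0.7, -0.2, -0.6]
gripper_width: 0.204
```

Emit:
apply_moves:
  moves: "1 0.075 0.004 0 0 0 0.98; 1 0.075 0 0 0 0 0.98; 1 0 0 0 0 0 0; 1 0 0 0.15 0 0 0; 1 0 0 0.15 0 0 0; 1 0 0 0.1 0 0 0; 1 0 0 0 0 0 0; 1 0 0 0 0 0 0"

```text
t: 12.18
eef_pos: [0.5408, -0.0191, 0.2548]
tool_rot: [0.0, 0.789, -0.614, -0.001]
contact_force: [0.5, 0.5, -0.9]
gripper_width: 0.2
```

```bash
python3 -c "
from h import *
steps([([.541,-.0187,.24],-75.5,1)],grip=1)"; python3 ov5.py o2.png
```

```text
now [ 0.5408 -0.0191  0.2548] yaw -75.73 F [ 0.5  0.5 -0.9] tilt [-0.0016  0.0004] q [ 0.22  0.26 -0.35  1.83  0.1   1.07 -1.5 ]
1 -0.003 -0.003 0.123 0 0 -0.057
313 140 [[340.53287443 128.24507476]
 [340.11846338 146.65074498]
 [339.44908907 175.93062646]
 [336.48552182 174.06755151]
 [336.53936549 171.17343427]]
```

View pics/o2.png

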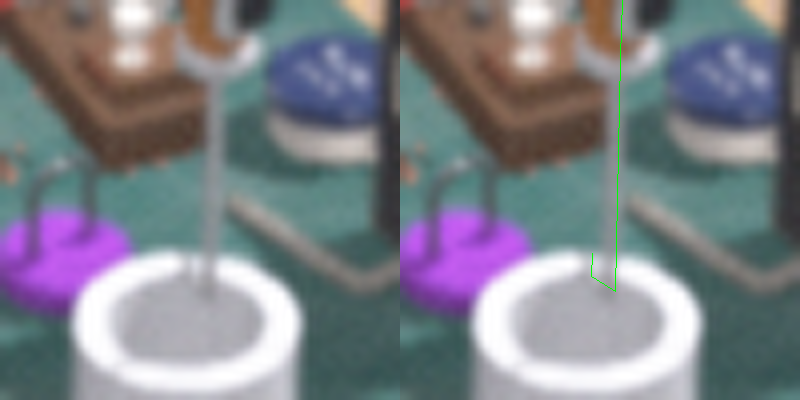

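Emit:
apply_moves:
  moves: "1 0 0 0.12 0 0 0; 1 0 0 0.12 0 0 0; 1 0 0 0.12 0 0 0; 1 0 0 0.1 0 0 0; 1 0 0 0.06 0 0 0; 1 0 0 0 0 0 0; 1 0 0 0 0 0 0"

```text
t: 12.82
eef_pos: [0.5415, -0.0197, 0.1932]
tool_rot: [-0.0, 0.789, -0.615, 0.0]
contact_force: [-0.9, -0.1, -0.9]
gripper_width: 0.201
```

Emit:
apply_moves:
  moves: "1 0 0 0.06 0 0 0; 1 0 0 0.06 0 0 0; 1 0 0 0.06 0 0 0; 1 0 0 0 0 0 0; 1 0 0 0 0 0 0"

```text
t: 13.23
eef_pos: [0.5408, -0.0198, 0.1706]
tool_rot: [0.0, 0.789, -0.615, -0.001]
contact_force: [-0.6, -0.2, -1.2]
gripper_width: 0.202
```

```bash
python3 -c "
from h import *
steps([([.541,-.0187,.167],-75.5,1)],grip=1)
for i in range(3):
  imaging.read_camera('top'); print(np.round(bot.get_obs()['contact_force'],1))"; python3 ov5.py o3.png
```

```text
now [ 0.5408 -0.0198  0.1706] yaw -75.85 F [-0.6 -0.2 -1.2] tilt [-0.0013  0.    ] q [ 0.2   0.35 -0.34  1.92  0.15  0.9  -1.54]
1 -0.009 -0.004 0.03 0 0 -0.086
[-0.7  0.4 -1.5]
[ 0.8 -0.3 -0.5]
[-0.4 -0.3 -1. ]
313 162 [[340.30817724 152.45064523]
 [339.90582854 169.710032  ]
 [339.25666155 197.16914892]
 [336.3934971  195.26577717]
 [336.44591907 192.55003066]]
```

Emit:
apply_moves:
  moves: "1 0 0 0.035 0 0 0; 1 -0.025 0 0 0 0 0; 1 -0.025 0 0 0 0 0; 1 -0.025 0 0 0 0 0; 1 -0.025 0 0 0 0 0; 1 0 0 0 0 0 0; 1 0 0 0 0 0 0"

```text
t: 14.02
eef_pos: [0.5383, -0.0078, 0.1671]
tool_rot: [-0.0, 0.789, -0.614, 0.0]
contact_force: [0.7, 0.6, -1.1]
gripper_width: 0.202
```

Emit:
apply_moves:
  moves: "1 -0.015 0 0 0 0 0; 1 -0.01 0 0 0 0 0; 1 0 0 0 0 0 0"

```text
t: 14.27
eef_pos: [0.5375, -0.005, 0.167]
tool_rot: [-0.0, 0.789, -0.615, -0.0]
contact_force: [-0.7, 0.3, -0.6]
gripper_width: 0.201
```

Emit:
apply_moves:
  moves: "1 -0.01 0 0 0 0 0; 1 -0.008 0 0 0 0 0; 1 0 0 0 0 0 0"

```text
t: 14.52
eef_pos: [0.537, -0.0029, 0.167]
tool_rot: [-0.0, 0.789, -0.615, -0.0]
contact_force: [0.8, -0.1, -0.8]
gripper_width: 0.2
```

Emit:
apply_moves:
  moves: "1 -0.01 0 0 0 0 0; 1 0 0 0 0 0 0"

```text
t: 14.68
eef_pos: [0.5367, -0.0018, 0.167]
tool_rot: [-0.0, 0.789, -0.615, -0.0]
contact_force: [1.0, 0.1, -0.2]
gripper_width: 0.203
```

Emit:
apply_moves:
  moves: "1 -0.01 0 0 0 0 0; 1 0 0 0 0 0 0"

```text
t: 14.85
eef_pos: [0.5364, -0.0006, 0.167]
tool_rot: [-0.0, 0.789, -0.615, -0.0]
contact_force: [-0.6, 1.0, -0.9]
gripper_width: 0.199
```

Emit:
apply_moves:
  moves: "1 -0.01 0 0 0 0 0; 1 0 0 0 0 0 0"

```text
t: 15.02
eef_pos: [0.5361, 0.0006, 0.167]
tool_rot: [-0.0, 0.789, -0.615, -0.0]
contact_force: [1.0, 1.2, -1.8]
gripper_width: 0.201
```

Emit:
apply_moves:
  moves: "1 -0.01 0 0 0 0 0; 1 0 0 0 0 0 0"

```text
t: 15.18
eef_pos: [0.5358, 0.0015, 0.167]
tool_rot: [0.0, 0.789, -0.615, 0.0]
contact_force: [-0.0, -0.5, -0.7]
gripper_width: 0.203
```

Emit:
apply_moves:
  moves: "1 -0.01 0 0 0 0 0; 1 0 0 0 0 0 0"

```text
t: 15.35
eef_pos: [0.5356, 0.0025, 0.1671]
tool_rot: [0.0, 0.789, -0.615, 0.0]
contact_force: [-0.1, -2.0, -1.1]
gripper_width: 0.203
```

```bash
python3 -c "
from h import *
steps([([.541,-.0187,.167],-75.5,1)],grip=1)
for i in range(3):
  imaging.read_camera('top'); o=bot.get_obs();print(np.round(o['contact_force'],1),np.round(o['torque'],3),o['eef_pos'])"; python3 ov5.py o3.png;python3 snap.py top 270 145 345 215 8 c12.png
```

```text
now [0.5356 0.0025 0.1671] yaw -75.85 F [-0.1 -2.  -1.1] tilt [ 0.0002 -0.0004] q [ 0.17  0.35 -0.35  1.93  0.15  0.89 -1.58]
1 0.182 -0 0.001 0 0 -0.088
[ 0.1 -1.6 -1.1] [-0.331 -0.049 -0.02 ] [0.53564639 0.00246181 0.16707692]
[ 1.6 -1.3  0.3] [-0.403 -0.027 -0.018] [0.53563358 0.00242171 0.16706126]
[ 0.8 -1.2 -1. ] [-0.354 -0.1    0.036] [0.53561689 0.00241239 0.16704518]
308 160 [[334.84318471 150.51099071]
 [334.57694053 167.64531083]
 [334.14800264 194.92746694]
 [331.33462755 193.05138961]
 [331.36550583 190.3520356 ]]
now [0.5356 0.0024 0.167 ] yaw -75.86 F [ 1.4 -2.1 -0.6] tilt [ 0.0002 -0.0002] q [ 0.17  0.35 -0.35  1.93  0.15  0.89 -1.58]
-1 -1.873 0.694 -0.275 0 0 -27.466
```

View pics/c12.png

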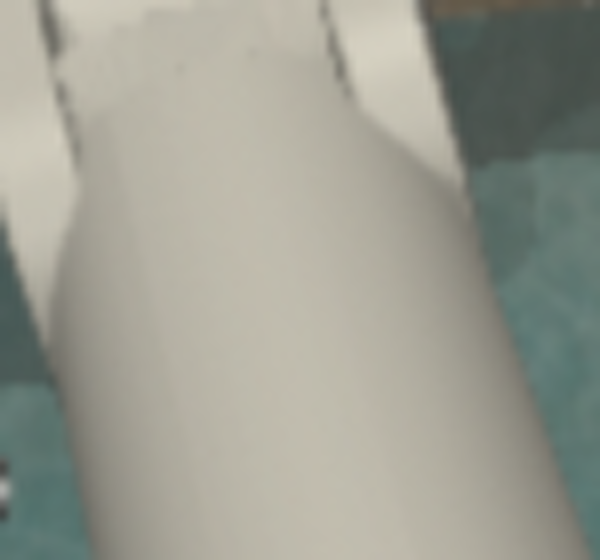

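View pics/o3.png

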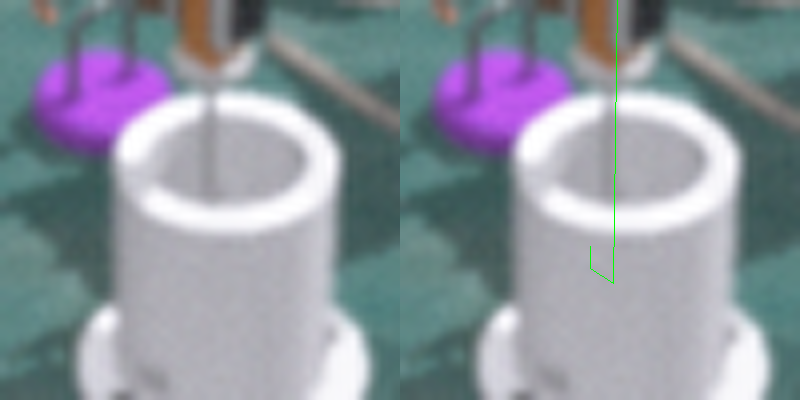

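Emit:
apply_moves:
  moves: "1 0.012 0 0 0 0 0; 1 0 0 0 0 0 0; 1 0 0 -0.03 0 0 0; 1 0 0 -0.03 0 0 0; 1 0 0 0 0 0 0"

```text
t: 16.02
eef_pos: [0.5364, 0.0015, 0.175]
tool_rot: [-0.0, 0.789, -0.615, 0.0]
contact_force: [0.5, 0.5, -1.2]
gripper_width: 0.2
```

Emit:
apply_moves:
  moves: "1 0 0 -0.02 0 0 0; 1 0 0 -0.02 0 0 0; 1 0 0 0 0 0 0"

```text
t: 16.27
eef_pos: [0.5362, 0.0014, 0.1796]
tool_rot: [-0.0, 0.789, -0.615, 0.0]
contact_force: [0.1, 0.2, -0.5]
gripper_width: 0.207
```

Emit:
apply_moves:
  moves: "1 0 0 -0.015 0 0 0; 1 0 0 0 0 0 0"

```text
t: 16.43
eef_pos: [0.536, 0.0013, 0.1811]
tool_rot: [-0.0, 0.789, -0.615, 0.0]
contact_force: [0.9, 0.3, -1.3]
gripper_width: 0.207
```

Emit:
apply_moves:
  moves: "1 0 0 -0.012 0 0 0; 1 0 0 0 0 0 0"

```text
t: 16.6
eef_pos: [0.536, 0.0013, 0.1824]
tool_rot: [-0.0, 0.789, -0.615, 0.0]
contact_force: [0.3, -0.1, -1.9]
gripper_width: 0.205
```

Emit:
apply_moves:
  moves: "1 0 0 -0.012 0 0 0; 1 0 0 0 0 0 0"

```text
t: 16.77
eef_pos: [0.536, 0.0013, 0.1839]
tool_rot: [-0.0, 0.789, -0.615, 0.0]
contact_force: [-0.9, -0.3, -1.9]
gripper_width: 0.203
```

Emit:
apply_moves:
  moves: "1 0 0 -0.012 0 0 0; 1 0 0 0 0 0 0"

```text
t: 16.93
eef_pos: [0.5358, 0.0012, 0.1851]
tool_rot: [0.0, 0.789, -0.615, -0.0]
contact_force: [0.4, -0.5, -2.7]
gripper_width: 0.198
```

Emit:
apply_moves:
  moves: "1 0 0 -0.01 0 0 0; 1 0 0 0 0 0 0"

```text
t: 17.1
eef_pos: [0.5357, 0.0011, 0.1862]
tool_rot: [0.0, 0.789, -0.615, -0.0]
contact_force: [0.2, -0.3, -3.7]
gripper_width: 0.202
```

Emit:
apply_moves:
  moves: "1 0 0 -0.01 0 0 0; 1 0 0 0 0 0 0"

```text
t: 17.27
eef_pos: [0.5358, 0.0011, 0.1875]
tool_rot: [0.0, 0.789, -0.615, -0.0]
contact_force: [-0.0, -0.1, -3.3]
gripper_width: 0.204
```

Emit:
apply_moves:
  moves: "1 0 0 -0.01 0 0 0; 1 0 0 0 0 0 0"

```text
t: 17.43
eef_pos: [0.5359, 0.0012, 0.1888]
tool_rot: [-0.0, 0.789, -0.615, 0.0]
contact_force: [0.3, -0.7, -4.4]
gripper_width: 0.205
```

Emit:
apply_moves:
  moves: "1 0 0 -0.01 0 0 0; 1 0 0 0 0 0 0"

```text
t: 17.6
eef_pos: [0.5357, 0.0012, 0.1898]
tool_rot: [0.0, 0.789, -0.615, -0.0]
contact_force: [0.1, -0.4, -5.3]
gripper_width: 0.207
```

Emit:
apply_moves:
  moves: "1 0 0 -0.01 0 0 0; 1 0 0 0 0 0 0"

```text
t: 17.77
eef_pos: [0.5353, 0.001, 0.1907]
tool_rot: [0.001, 0.789, -0.615, -0.0]
contact_force: [-0.8, -0.1, -6.3]
gripper_width: 0.201
```

Emit:
apply_moves:
  moves: "1 0 0 -0.01 0 0 0; 1 0 0 0 0 0 0"

```text
t: 17.93
eef_pos: [0.5356, 0.0009, 0.1922]
tool_rot: [0.0, 0.789, -0.615, -0.0]
contact_force: [-0.7, -1.9, -6.6]
gripper_width: 0.199
```

Emit:
apply_moves:
  moves: "1 0.01 0 -0.01 0 0 0; 1 0 0 0 0 0 0"

```text
t: 18.1
eef_pos: [0.5363, -0.0005, 0.1936]
tool_rot: [0.0, 0.789, -0.615, 0.0]
contact_force: [-0.1, -1.8, -6.5]
gripper_width: 0.208
```

Emit:
apply_moves:
  moves: "1 0.008 0 -0.01 0 0 0; 1 0 0 0 0 0 0"

```text
t: 18.27
eef_pos: [0.5369, -0.001, 0.1951]
tool_rot: [-0.0, 0.789, -0.615, 0.0]
contact_force: [0.8, -0.5, -5.8]
gripper_width: 0.2
```

Emit:
apply_moves:
  moves: "1 0 0 -0.01 0 0 0; 1 0 0 0 0 0 0"

```text
t: 18.43
eef_pos: [0.5367, -0.0007, 0.1963]
tool_rot: [-0.0, 0.789, -0.615, 0.0]
contact_force: [-1.6, -0.6, -5.5]
gripper_width: 0.2
```

Emit:
apply_moves:
  moves: "1 0.005 0 -0.012 0 0 0; 1 0 0 0 0 0 0"

```text
t: 18.6
eef_pos: [0.5368, -0.0013, 0.1977]
tool_rot: [-0.0, 0.789, -0.615, 0.0]
contact_force: [0.0, -0.8, -4.5]
gripper_width: 0.205
```

Emit:
apply_moves:
  moves: "1 0.005 0 -0.012 0 0 0; 1 0 0 0 0 0 0"

```text
t: 18.77
eef_pos: [0.5369, -0.0019, 0.1991]
tool_rot: [-0.0, 0.789, -0.615, 0.0]
contact_force: [0.3, 0.1, -5.1]
gripper_width: 0.208
```

Emit:
apply_moves:
  moves: "1 0.005 0 -0.012 0 0 0; 1 0 0 0 0 0 0"

```text
t: 18.93
eef_pos: [0.537, -0.0026, 0.2005]
tool_rot: [-0.0, 0.789, -0.615, 0.0]
contact_force: [-1.2, -0.3, -5.4]
gripper_width: 0.198
```

```bash
python3 -c "
from h import *
for i in range(3):
  imaging.read_camera('top'); o=bot.get_obs();print(np.round(o['contact_force'],1),np.round(o['torque'],3),o['eef_pos'])"; python3 ov5.py o4.png
```

```text
[-1.  -1.4 -4.8] [-0.178  0.12  -0.033] [ 0.53698747 -0.00257834  0.20047005]
[-0.1 -0.1 -4.9] [-0.169  0.054 -0.052] [ 0.53702721 -0.0025846   0.20046919]
[-0.6 -0.9 -4.3] [-0.133  0.149  0.034] [ 0.53699208 -0.00258565  0.20042288]
309 152 [[336.23871472 141.7880084 ]
 [335.93600499 159.38080399]
 [335.44790133 187.38603514]
 [332.58754879 185.51697617]
 [332.62401651 182.7469929 ]]
```

View pics/o4.png

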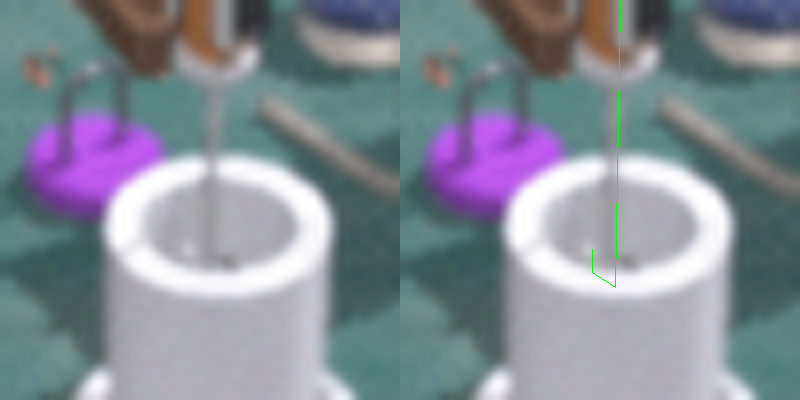

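Emit:
apply_moves:
  moves: "1 0.004 0 -0.013 0 0 0; 1 0 0 -0.013 0 0 0; 1 0 0 0 0 0 0"

```text
t: 19.38
eef_pos: [0.5373, -0.0033, 0.2039]
tool_rot: [-0.0, 0.789, -0.615, 0.0]
contact_force: [-1.0, -0.9, -3.7]
gripper_width: 0.205
```

Emit:
apply_moves:
  moves: "1 0.004 0 -0.013 0 0 0; 1 0 0 -0.013 0 0 0; 1 0 0 0 0 0 0"

```text
t: 19.63
eef_pos: [0.5376, -0.0033, 0.2071]
tool_rot: [-0.001, 0.789, -0.615, 0.0]
contact_force: [0.7, -1.3, -2.6]
gripper_width: 0.2
```

Emit:
apply_moves:
  moves: "1 0.004 0 -0.013 0 0 0; 1 0 0 -0.013 0 0 0; 1 0 0 0 0 0 0"

```text
t: 19.88
eef_pos: [0.5376, -0.0039, 0.2101]
tool_rot: [-0.0, 0.789, -0.615, 0.0]
contact_force: [0.6, -0.1, -3.1]
gripper_width: 0.201
```

```bash
python3 -c "
from h import *
for i in range(4):
  imaging.read_camera('top'); o=bot.get_obs();print(np.round(o['contact_force'],1),np.round(o['torque'],3),o['eef_pos'])"; python3 ov5.py o5.png
```

```text
[ 0.7 -0.8 -3.5] [-0.145  0.008  0.007] [ 0.53748317 -0.00395319  0.20991026]
[ 0.  -0.7 -3.9] [-0.131 -0.066 -0.008] [ 0.53742688 -0.00396658  0.20980875]
[-0.1  0.3 -3.6] [-0.092 -0.004 -0.048] [ 0.53733496 -0.00400493  0.20971256]
[ 0.7 -0.4 -2.2] [-0.129 -0.042 -0.048] [ 0.53727678 -0.00402449  0.2096325 ]
310 150 [[336.61305939 139.35388489]
 [336.3004471  157.07623993]
 [335.79626506 185.28581564]
 [332.92264898 183.41878788]
 [332.96063224 180.62884833]]
```

View pics/o5.png

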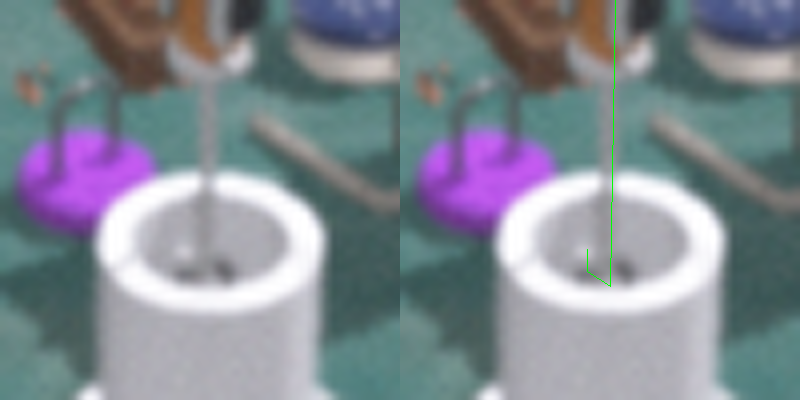

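Emit:
apply_moves:
  moves: "1 0.01 0 -0.02 0 0 0; 1 0.01 0 -0.025 0 0 0; 1 0.01 0 -0.025 0 0 0; 1 0.01 0 -0.025 0 0 0; 1 0 0 0 0 0 0"

```text
t: 20.55
eef_pos: [0.539, -0.009, 0.2219]
tool_rot: [-0.0, 0.789, -0.615, 0.001]
contact_force: [-0.5, 0.8, -3.4]
gripper_width: 0.206
```

Emit:
apply_moves:
  moves: "1 0.01 0 -0.025 0 0 0; 1 0.005 0 -0.03 0 0 0; 1 0 0 -0.03 0 0 0; 1 0 0 -0.03 0 0 0; 1 0 0 0 0 0 0"

```text
t: 20.97
eef_pos: [0.5394, -0.0103, 0.2358]
tool_rot: [-0.0, 0.789, -0.615, 0.001]
contact_force: [0.1, -0.2, -2.2]
gripper_width: 0.204
```

```bash
python3 -c "
from h import *
for i in range(2):
  imaging.read_camera('top'); o=bot.get_obs();print(np.round(o['contact_force'],1),np.round(o['torque'],3),o['eef_pos'])"; python3 ov5.py o6.png
```

```text
[-0.3  0.1 -3.8] [0.012 0.01  0.039] [ 0.53916994 -0.01029783  0.23534814]
[-0.3 -0.  -3.8] [-0.038 -0.033 -0.004] [ 0.53895257 -0.01033587  0.23502157]
311 144 [[338.33381415 132.84029081]
 [337.97652697 150.93377498]
 [337.39982649 179.72686158]
 [334.48413989 177.8629998 ]
 [334.52906841 175.01616525]]
```

View pics/o6.png

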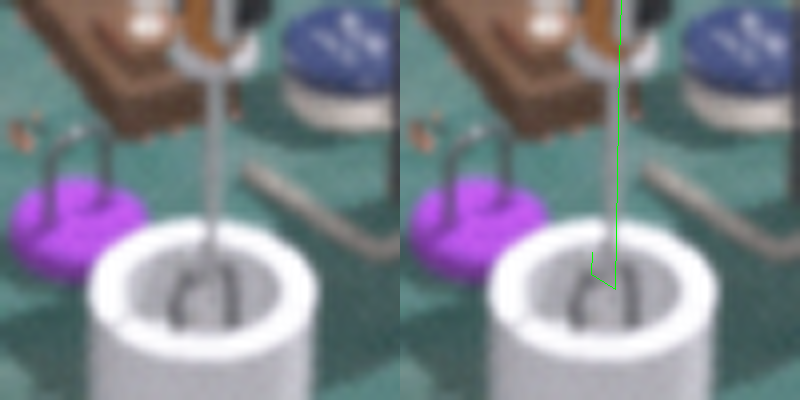

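Emit:
apply_moves:
  moves: "1 0.01 0 -0.03 0 0 0; 1 0.005 0 -0.04 0 0 0; 1 0 0 -0.05 0 0 0; 1 0 0 -0.05 0 0 0; 1 0 0 -0.05 0 0 0; 1 0 0 -0.05 0 0 0; 1 0 0 -0.05 0 0 0; 1 0 0 -0.05 0 0 0; 1 0 0 0 0 0 0"

```text
t: 21.87
eef_pos: [0.54, -0.012, 0.2808]
tool_rot: [-0.001, 0.789, -0.615, 0.001]
contact_force: [0.0, 0.3, -4.0]
gripper_width: 0.201
```

Emit:
apply_moves:
  moves: "1 0 0 -0.05 0 0 0; 1 0 0 -0.06 0 0 0; 1 0 0 -0.06 0 0 0; 1 0 0 -0.06 0 0 0; 1 0 0 -0.05 0 0 0; 1 0 0 -0.03 0 0 0; 1 0 0 0 0 0 0; 1 0 0 0 0 0 0"

```text
t: 22.53
eef_pos: [0.5393, -0.0122, 0.3165]
tool_rot: [-0.0, 0.789, -0.615, 0.0]
contact_force: [-0.4, -0.2, -3.8]
gripper_width: 0.201
```

```bash
python3 -c "
from h import *
for i in range(1):
  imaging.read_camera('top'); o=bot.get_obs();print(np.round(o['contact_force'],1),np.round(o['torque'],3),o['eef_pos'])"; python3 ov5.py o7.png
```

```text
[ 0.   0.1 -2.9] [ 0.012 -0.027  0.025] [ 0.5390814  -0.01219134  0.31612731]
312 122 [[339.18584042 108.50004067]
 [338.80172888 127.76372785]
 [338.18073192 158.42072054]
 [335.16609907 156.59849408]
 [335.21485962 153.56894461]]
```

View pics/o7.png

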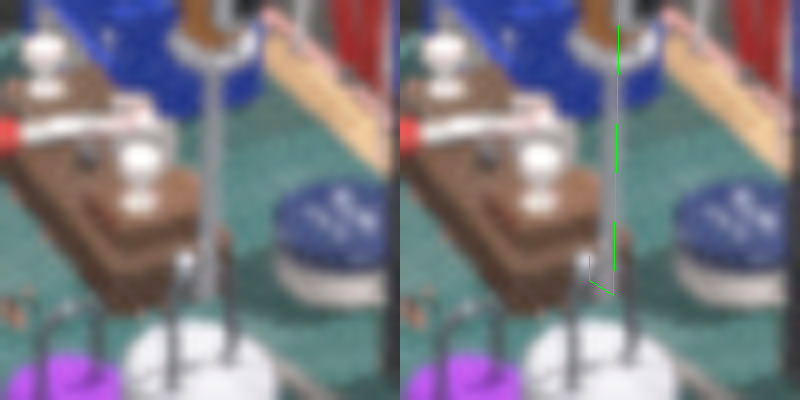

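```bash
python3 snap.py side 295 130 375 210 8 c13.png
```

```text
now [ 0.539  -0.0122  0.316 ] yaw -75.85 F [-0.2 -0.5 -2.9] tilt [-0.0008 -0.0001] q [ 0.21  0.2  -0.36  1.75  0.08  1.2  -1.49]
-1 -1.998 0.691 0.966 0 0 -27.463
```

View pics/c13.png

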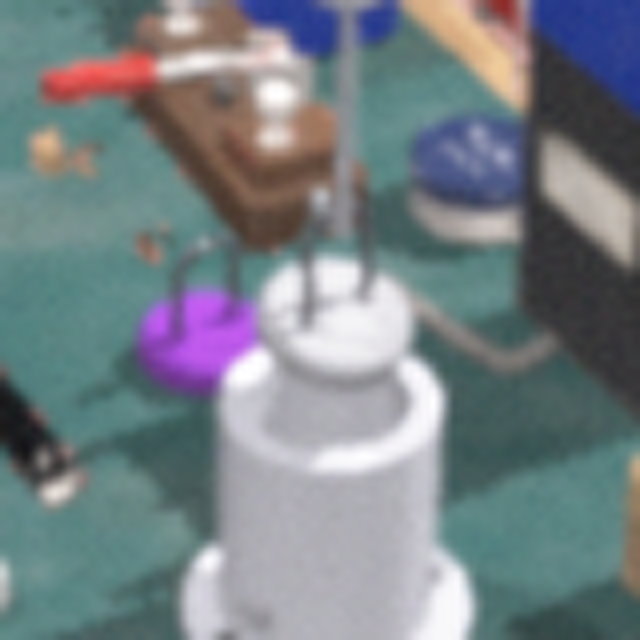

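```bash
python3 -c "
from h import *
np.set_printoptions(precision=4,suppress=True)
p=imaging.read_camera('top')
cv2.imwrite('pics/t1.png',cv2.resize(p['image'][175:240,350:420,::-1],None,fx=8,fy=8,interpolation=cv2.INTER_CUBIC))
q=imaging.read_camera('side')
cv2.imwrite('pics/t2.png',cv2.resize(q['image'][220:285,315:390,::-1],None,fx=8,fy=8,interpolation=cv2.INTER_CUBIC))
for P in (p,q):
  m=nets.outline_of(P,'tray')[0]; print(m['score'],m['rect']); 
  c,_=cv2.findContours(m['region'].astype(np.uint8),0,1); c=max(c,key=cv2.contourArea); 
  if P is p:
    r=cv2.minAreaRect(c); print(r,[atz(P,u,.044) for u in cv2.boxPoints(r)],atz(P,r[0],.044))
steps([([.463,-.24,.33],-75.85,18)],grip=1)
"
```

```text
0.57 [363.3, 188.1, 408.7, 227.4]
((386.0, 207.5), (37.0, 46.0), 90.0) [array([ 0.5182, -0.167 ,  0.044 ]), array([ 0.5148, -0.3017,  0.044 ]), array([ 0.4068, -0.297 ,  0.044 ]), array([ 0.4101, -0.1634,  0.044 ])] [ 0.4623 -0.2323  0.044 ]
0.97 [326.8, 230.4, 380.0, 278.1]
now [ 0.5392 -0.0121  0.3161] yaw -75.85 F [-0.1  0.5 -3.6] tilt [-0.0005  0.    ] q [ 0.21  0.2  -0.36  1.75  0.08  1.2  -1.49]
1 0.094 0.06 -0.006 0 0 -0; 1 0.094 0.06 -0.006 0 0 -0; 1 0.094 0.06 -0.006 0 0 -0; 1 0.094 0.06 -0.006 0 0 -0; 1 0.094 0.06 -0.006 0 0 -0; 1 0.094 0.06 -0.006 0 0 -0; 1 0.094 0.06 -0.006 0 0 -0; 1 0.094 0.06 -0.006 0 0 -0; 1 0.094 0.06 -0.006 0 0 -0; 1 0.094 0.06 -0.006 0 0 -0; 1 0.094 0.06 -0.006 0 0 -0; 1 0.094 0.06 -0.006 0 0 -0
1 0.094 0.06 -0.006 0 0 -0; 1 0.094 0.06 -0.006 0 0 -0; 1 0.094 0.06 -0.006 0 0 -0; 1 0.094 0.06 -0.006 0 0 -0; 1 0.094 0.06 -0.006 0 0 -0; 1 0.094 0.06 -0.006 0 0 -0
```

View pics/t1.png

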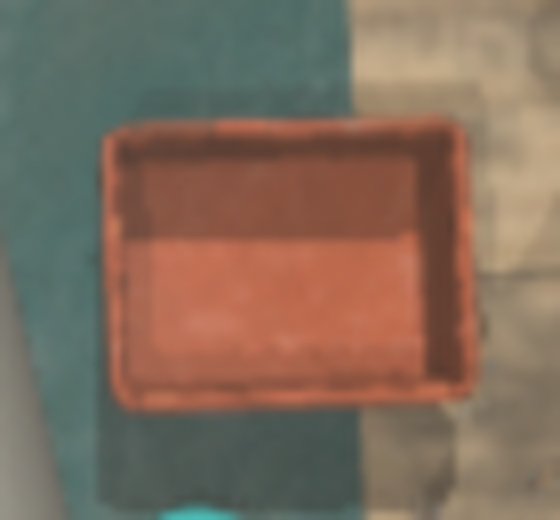

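Emit:
apply_moves:
  moves: "1 0 0 -0.06 0 0 0; 1 0.03 0.019 -0.06 0 0 0; 1 0.06 0.038 0 0 0 0; 1 0.09 0.057 0 0 0 0; 1 0.11 0.07 0 0 0 0; 1 0.11 0.07 0 0 0 0; 1 0.11 0.07 0 0 0 0; 1 0.11 0.07 0 0 0 0; 1 0.11 0.07 0 0 0 0; 1 0.11 0.07 0 0 0 0; 1 0.11 0.07 0 0 0 0; 1 0.11 0.07 0 0 0 0"

```text
t: 23.88
eef_pos: [0.4913, -0.1569, 0.3312]
tool_rot: [0.0, 0.789, -0.615, 0.0]
contact_force: [0.4, -1.2, -3.5]
gripper_width: 0.203
```

Emit:
apply_moves:
  moves: "1 0.11 0.07 0 0 0 0; 1 0.11 0.07 0 0 0 0; 1 0.11 0.068 0 0 0 0; 1 0.11 0.068 0 0 0 0; 1 0.09 0.057 0 0 0 0; 1 0.06 0.038 0 0 0 0; 1 0.03 0.019 0 0 0 0; 1 0.015 0.01 0 0 0 0; 1 0 0 0 0 0 0; 1 0 0 0 0 0 0; 1 0 0 0 0 0 0"

```text
t: 24.8
eef_pos: [0.4644, -0.24, 0.3308]
tool_rot: [-0.0, 0.789, -0.614, -0.0]
contact_force: [0.2, -0.0, -3.3]
gripper_width: 0.206
```

```bash
python3 -c "
from h import *
steps([([.465,-.239,.24],-75.85,6)],grip=1)"; python3 snap.py side 290 150 410 270 6 c14.png
```

```text
now [ 0.4644 -0.24    0.3308] yaw -75.77 F [ 0.2 -0.  -3.3] tilt [0.0002 0.0003] q [ 0.52  0.15 -0.18  1.78  0.03  1.22 -0.99]
1 -0.001 -0.001 0.126 0 0 0.003; 1 -0.001 -0.001 0.126 0 0 0.003; 1 -0.001 -0.001 0.126 0 0 0.003; 1 -0.001 -0.001 0.126 0 0 0.003; 1 -0.001 -0.001 0.126 0 0 0.003; 1 -0.001 -0.001 0.126 0 0 0.003
now [ 0.4644 -0.24    0.3308] yaw -75.77 F [ 0.2 -0.  -3.3] tilt [0.0002 0.0003] q [ 0.52  0.15 -0.18  1.78  0.03  1.22 -0.99]
-1 -3.686 -0.381 1.09 0 0 -27.442
```

View pics/c14.png

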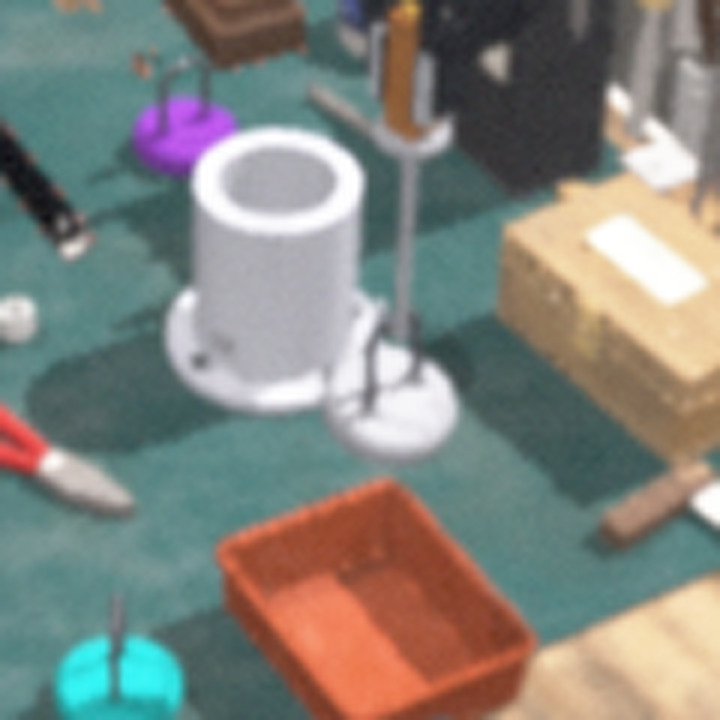

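Emit:
apply_moves:
  moves: "1 0 0 0.04 0 0 0; 1 0 0 0.08 0 0 0; 1 0 0 0.12 0 0 0; 1 0 0 0.12 0 0 0; 1 0 0 0.12 0 0 0; 1 0 0 0.12 0 0 0; 1 0 0 0.12 0 0 0; 1 0 0 0.12 0 0 0; 1 0 0 0.08 0 0 0; 1 0 0 0.05 0 0 0; 1 0 0 0.03 0 0 0; 1 0 0 0 0 0 0"

```text
t: 25.85
eef_pos: [0.4638, -0.2407, 0.2102]
tool_rot: [0.0, 0.789, -0.615, -0.0]
contact_force: [-0.8, 0.7, -3.9]
gripper_width: 0.203
```

```bash
python3 snap.py side 310 190 400 280 8 c15.png
```

```text
now [ 0.4638 -0.2407  0.2102] yaw -75.84 F [-0.8  0.7 -3.9] tilt [-0.0009  0.0004] q [ 0.52  0.26 -0.18  1.93  0.06  0.96 -1.02]
-1 -3.691 -0.383 0.085 0 0 -27.461
```

View pics/c15.png

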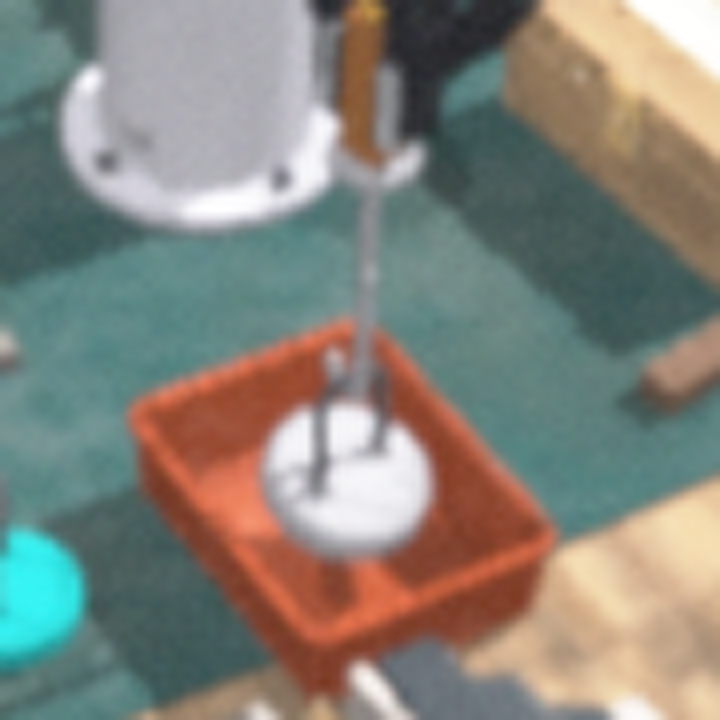

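Emit:
apply_moves:
  moves: "1 0 0 0.04 0 0 0; 1 0 0 0.04 0 0 0; 1 0 0 0.03 0 0 0; 1 0 0 0 0 0 0"

```text
t: 26.23
eef_pos: [0.4635, -0.2407, 0.1968]
tool_rot: [0.0, 0.789, -0.615, -0.001]
contact_force: [0.2, 0.3, -4.2]
gripper_width: 0.2
```

Emit:
apply_moves:
  moves: "1 0 0 0.013 0 0 0; 1 0 0 0.013 0 0 0; 1 0 0 0 0 0 0"

```text
t: 26.48
eef_pos: [0.464, -0.2409, 0.1943]
tool_rot: [0.0, 0.789, -0.615, -0.0]
contact_force: [0.1, 0.8, -4.4]
gripper_width: 0.198
```

Emit:
apply_moves:
  moves: "1 0 0 0.013 0 0 0; 1 0 0 0.013 0 0 0; 1 0 0 0 0 0 0"

```text
t: 26.73
eef_pos: [0.4639, -0.2408, 0.1911]
tool_rot: [0.0, 0.789, -0.615, -0.0]
contact_force: [-0.1, -0.4, -3.5]
gripper_width: 0.206
```

Emit:
apply_moves:
  moves: "1 0 0 0.013 0 0 0; 1 0 0 0 0 0 0"

```text
t: 26.9
eef_pos: [0.4639, -0.2408, 0.1896]
tool_rot: [0.0, 0.789, -0.615, -0.0]
contact_force: [-0.2, -1.4, -3.8]
gripper_width: 0.199
```

Emit:
apply_moves:
  moves: "1 0 0 0.013 0 0 0; 1 0 0 0 0 0 0"

```text
t: 27.07
eef_pos: [0.4639, -0.2408, 0.188]
tool_rot: [0.0, 0.789, -0.615, -0.0]
contact_force: [-0.2, -0.4, -3.3]
gripper_width: 0.202
```

Emit:
apply_moves:
  moves: "1 -0.008 0 0.013 0 0 0; 1 0 0 0 0 0 0"

```text
t: 27.23
eef_pos: [0.4637, -0.2397, 0.1864]
tool_rot: [0.0, 0.789, -0.615, -0.0]
contact_force: [-0.1, -0.4, -3.3]
gripper_width: 0.207
```

Emit:
apply_moves:
  moves: "1 -0.012 0 0.013 0 0 0; 1 0 0 0 0 0 0"

```text
t: 27.4
eef_pos: [0.4634, -0.2381, 0.185]
tool_rot: [-0.0, 0.789, -0.615, -0.0]
contact_force: [-0.3, 0.0, -3.7]
gripper_width: 0.2
```

```bash
python3 snap.py side 310 190 400 280 8 c16.png
```

```text
now [ 0.4634 -0.2381  0.185 ] yaw -75.84 F [-0.3  0.  -3.7] tilt [-0.0002  0.0004] q [ 0.51  0.29 -0.18  1.96  0.07  0.9  -1.03]
-1 -3.669 -0.381 -0.125 0 0 -27.459
```

View pics/c16.png

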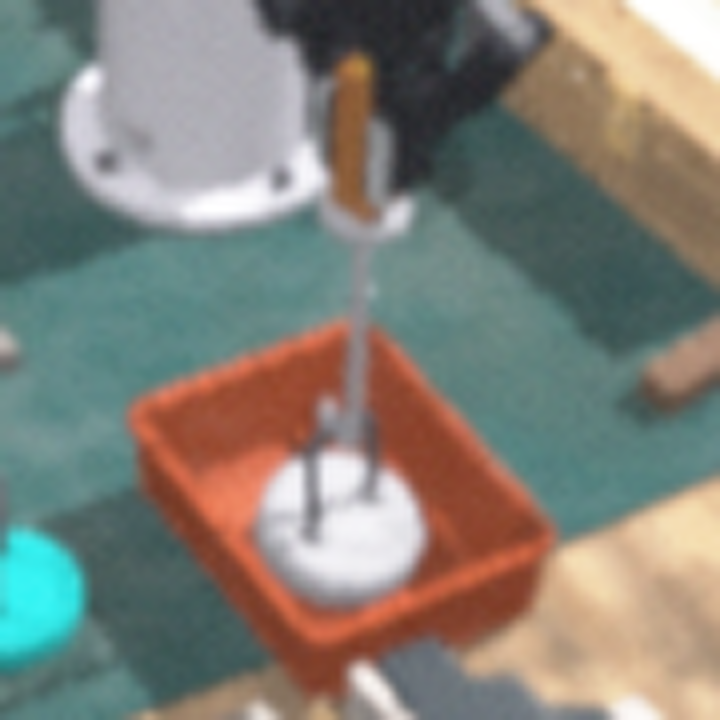

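```bash
cat > ov6.py <<'E'
from h import *
import sys
def go(cx,cy,name,zc=.019,tx=.463,ty=-.232):
    p=imaging.read_camera('side'); l,t,r,b=310,190,400,280
    im=np.ascontiguousarray(cv2.resize(p['image'][t:b,l:r,::-1],None,fx=8,fy=8,interpolation=cv2.INTER_CUBIC))
    a=np.linspace(0,2*np.pi,60)
    def dr(P,col): cv2.polylines(im,[(((proj(p,P)+[-.6,0])+.5-[l,t])*8).astype(np.int32)],True,col,1)
    dr(np.c_[cx+.03*np.cos(a),cy+.03*np.sin(a),0*a+zc],(0,255,0))
    for w,h,z in((.041,.056,.003),(.0525,.0675,.044)):
        dr(np.array([[tx-w,ty-h,z],[tx+w,ty-h,z],[tx+w,ty+h,z],[tx-w,ty+h,z]]),(255,0,0))
    cv2.imwrite('pics/'+name,im)
go(float(sys.argv[1]),float(sys.argv[2]),sys.argv[3])
E
python3 ov6.py .463 -.233 t3.png
```

```text
(no output)
```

View pics/t3.png

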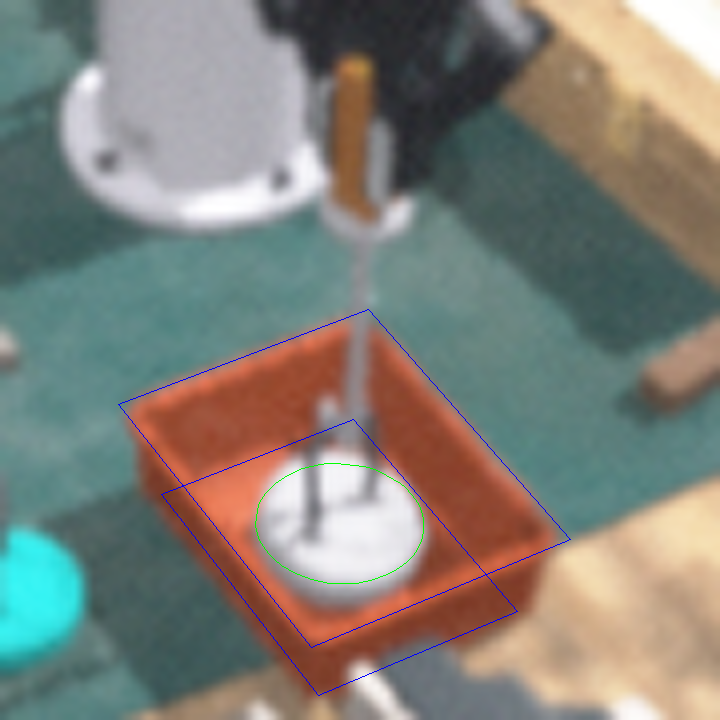

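Emit:
apply_moves:
  moves: "1 0 0 0.013 0 0 0; 1 0 0 0 0 0 0"

```text
t: 27.67
eef_pos: [0.4635, -0.2384, 0.1835]
tool_rot: [-0.0, 0.789, -0.615, -0.0]
contact_force: [-0.7, 0.9, -1.6]
gripper_width: 0.201
```

Emit:
apply_moves:
  moves: "1 0 0 0.013 0 0 0; 1 0 0 0 0 0 0"

```text
t: 27.83
eef_pos: [0.4634, -0.2384, 0.1818]
tool_rot: [-0.0, 0.789, -0.615, -0.0]
contact_force: [-1.3, 0.8, -1.4]
gripper_width: 0.2
```

Emit:
apply_moves:
  moves: "1 0 0 0.013 0 0 0; 1 0 0 0 0 0 0"

```text
t: 28.0
eef_pos: [0.4633, -0.2385, 0.1802]
tool_rot: [0.0, 0.789, -0.615, -0.0]
contact_force: [-0.4, 1.2, -1.5]
gripper_width: 0.204
```

Emit:
apply_moves:
  moves: "1 -0.025 0 0.01 0 0 0; 1 0 0 0 0 0 0"

```text
t: 28.17
eef_pos: [0.4624, -0.2351, 0.1789]
tool_rot: [0.0, 0.789, -0.614, -0.0]
contact_force: [-1.1, 0.3, -2.3]
gripper_width: 0.201
```

Emit:
apply_moves:
  moves: "1 -0.02 0 0.013 0 0 0; 1 0 0 0 0 0 0"

```text
t: 28.33
eef_pos: [0.4619, -0.2327, 0.1774]
tool_rot: [-0.0, 0.789, -0.614, -0.0]
contact_force: [0.4, 0.7, -0.5]
gripper_width: 0.199
```

Emit:
apply_moves:
  moves: "1 -0.016 0 0.013 0 0 0; 1 0 0 0 0 0 0"

```text
t: 28.5
eef_pos: [0.4615, -0.231, 0.1759]
tool_rot: [-0.0, 0.789, -0.614, -0.0]
contact_force: [-0.6, 1.2, -1.5]
gripper_width: 0.203
```

```bash
python3 ov6.py .463 -.233 t4.png
```

```text
(no output)
```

View pics/t4.png

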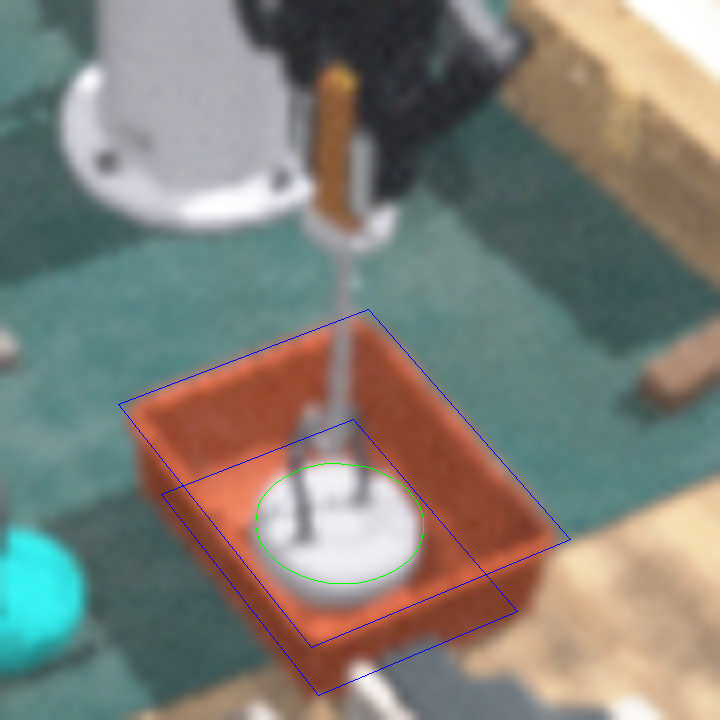

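Emit:
apply_moves:
  moves: "1 -0.015 0 0.012 0 0 0; 1 0 0 0 0 0 0"

```text
t: 28.72
eef_pos: [0.461, -0.2294, 0.1744]
tool_rot: [0.0, 0.789, -0.615, -0.0]
contact_force: [-0.2, 1.3, -0.9]
gripper_width: 0.2
```

Emit:
apply_moves:
  moves: "1 -0.008 0 0.015 0 0 0; 1 0 0 0 0 0 0; 1 0 0 0 0 0 0"

```text
t: 28.97
eef_pos: [0.4609, -0.2289, 0.1727]
tool_rot: [0.0, 0.789, -0.615, 0.0]
contact_force: [-0.5, 1.4, -2.4]
gripper_width: 0.205
```

```bash
python3 -c "
from h import *
for i in range(4):
  imaging.read_camera('top'); o=bot.get_obs();print(np.round(o['contact_force'],1),np.round(o['torque'],3),o['eef_pos'])"; python3 ov6.py .463 -.233 t5.png
```

```text
[ 0.9  0.2 -1.4] [ 0.083  0.005 -0.01 ] [ 0.46094119 -0.22897456  0.17277194]
[-1.3  0.2 -3.4] [ 0.152  0.003 -0.003] [ 0.46097358 -0.22900788  0.17281657]
[ 0.5 -0.3 -2.4] [ 0.072  0.03  -0.015] [ 0.46098421 -0.22897223  0.17284493]
[ 0.6  0.4 -3.3] [ 0.125 -0.     0.024] [ 0.46100379 -0.22894233  0.17288037]
```

View pics/t5.png

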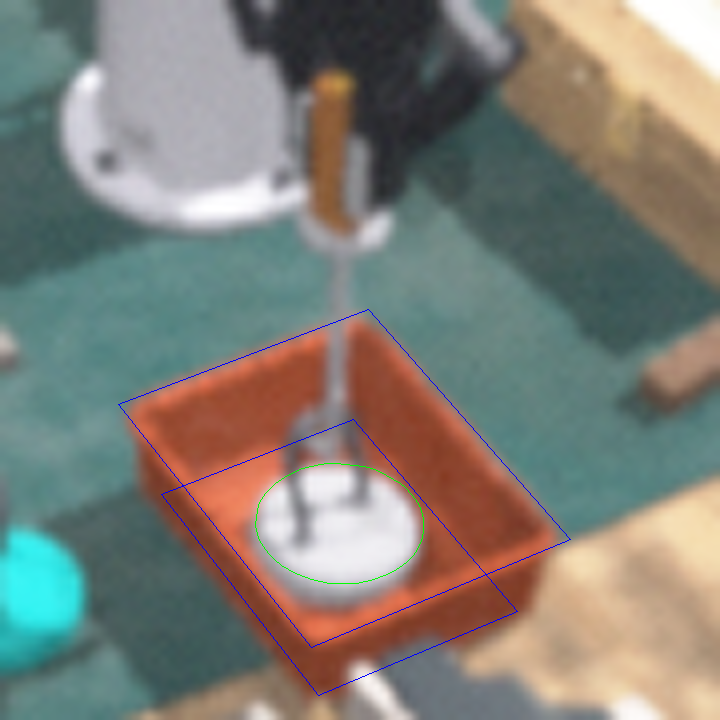

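Emit:
apply_moves:
  moves: "1 -0.01 0 0.012 0 0 0; 1 0 0 0 0 0 0; 1 0 0 0 0 0 0"

```text
t: 29.47
eef_pos: [0.4607, -0.2276, 0.1715]
tool_rot: [0.0, 0.789, -0.615, 0.0]
contact_force: [0.2, -0.1, -2.1]
gripper_width: 0.205
```

Emit:
apply_moves:
  moves: "1 -0.005 0 0.012 0 0 0; 1 0 0 0 0 0 0; 1 0 0 0 0 0 0"

```text
t: 29.72
eef_pos: [0.4606, -0.2271, 0.17]
tool_rot: [0.0, 0.789, -0.615, 0.0]
contact_force: [0.5, 0.6, -1.2]
gripper_width: 0.203
```

```bash
python3 -c "
from h import *
for i in range(4):
  imaging.read_camera('top'); o=bot.get_obs();print(np.round(o['contact_force'],1),np.round(o['torque'],3),o['eef_pos'])"; python3 ov6.py .462 -.234 t6.png
```

```text
[ 0.1 -0.3 -1.3] [ 0.002  0.004 -0.017] [ 0.46060091 -0.2271169   0.17001911]
[ 0.   0.4 -0.8] [ 0.006 -0.04   0.01 ] [ 0.46060104 -0.22713079  0.17004853]
[ 0.1 -0.9 -1.8] [0.033 0.021 0.01 ] [ 0.46061369 -0.22711091  0.17006069]
[ 0.  -0.3 -1.3] [ 0.035  0.003 -0.024] [ 0.46059261 -0.22708636  0.17002981]
```

View pics/t6.png

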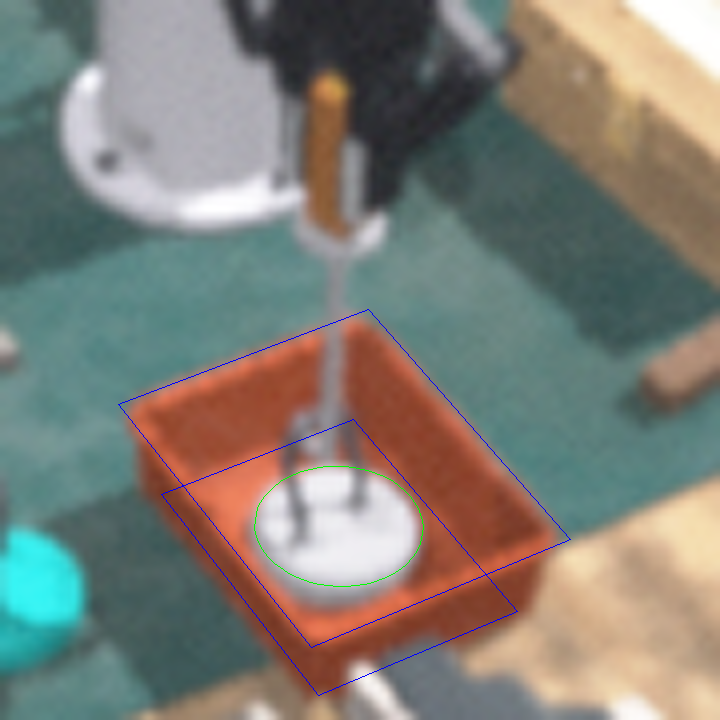

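Emit:
apply_moves:
  moves: "1 0 0 0.02 0 0 0; 1 0 0 0.02 0 0 0; 1 0 0 0.02 0 0 0; 1 0 0 0 0 0 0"

```text
t: 30.3
eef_pos: [0.4602, -0.2269, 0.1621]
tool_rot: [0.0, 0.789, -0.615, -0.0]
contact_force: [-0.0, -0.3, -1.3]
gripper_width: 0.204
```

Emit:
apply_moves:
  moves: "1 0 0 0.015 0 0 0; 1 0 0 0.012 0 0 0; 1 0 0 0 0 0 0"

```text
t: 30.55
eef_pos: [0.4604, -0.2269, 0.1592]
tool_rot: [0.0, 0.789, -0.615, -0.0]
contact_force: [0.4, 0.5, -0.6]
gripper_width: 0.205
```

Emit:
apply_moves:
  moves: "1 0.01 0 0 0 0 0; 1 0.015 0 0 0 0 0; 1 0.015 0 0 0 0 0; 1 0 0 0 0 0 0"

```text
t: 30.88
eef_pos: [0.4619, -0.2323, 0.1597]
tool_rot: [0.0, 0.789, -0.615, 0.0]
contact_force: [0.8, -0.4, -2.4]
gripper_width: 0.203
```

Emit:
apply_moves:
  moves: "1 0 0 0.012 0 0 0; 1 0.01 0 0 0 0 0; 1 0 0 0 0 0 0"

```text
t: 31.13
eef_pos: [0.4619, -0.233, 0.158]
tool_rot: [0.0, 0.789, -0.615, -0.0]
contact_force: [-0.7, -0.7, -1.4]
gripper_width: 0.201
```

Emit:
apply_moves:
  moves: "1 0.012 0 0 0 0 0; 1 0.015 0 0 0 0 0; 1 0 0 0 0 0 0"

```text
t: 31.38
eef_pos: [0.4629, -0.2364, 0.1582]
tool_rot: [0.0, 0.789, -0.615, 0.0]
contact_force: [0.1, 0.1, -0.8]
gripper_width: 0.206
```

Emit:
apply_moves:
  moves: "1 0.02 0 0 0 0 0; 1 0.025 0 0 0 0 0; 1 0 0 0 0 0 0"

```text
t: 31.63
eef_pos: [0.4643, -0.242, 0.1582]
tool_rot: [0.0, 0.789, -0.615, 0.0]
contact_force: [-0.2, -0.1, -1.5]
gripper_width: 0.202
```

Emit:
apply_moves:
  moves: "1 0.03 0 0 0 0 0; 1 0.02 0 0 0 0 0; 1 0 0 0 0 0 0"

```text
t: 31.88
eef_pos: [0.4657, -0.2478, 0.1581]
tool_rot: [0.0, 0.789, -0.615, 0.0]
contact_force: [0.8, 0.4, -1.1]
gripper_width: 0.206
```

```bash
python3 -c "
from h import *
for i in range(2):
  imaging.read_camera('top'); o=bot.get_obs();print(np.round(o['contact_force'],1),np.round(o['torque'],3),o['eef_pos'])"; python3 ov6.py .462 -.234 t7.png
```

```text
[-0.5 -0.1 -1.2] [ 0.027  0.059 -0.04 ] [ 0.46559325 -0.24744529  0.15808422]
[ 0.2  0.3 -1.3] [-0.034 -0.052  0.003] [ 0.46557726 -0.24714504  0.15806415]
```

View pics/t7.png

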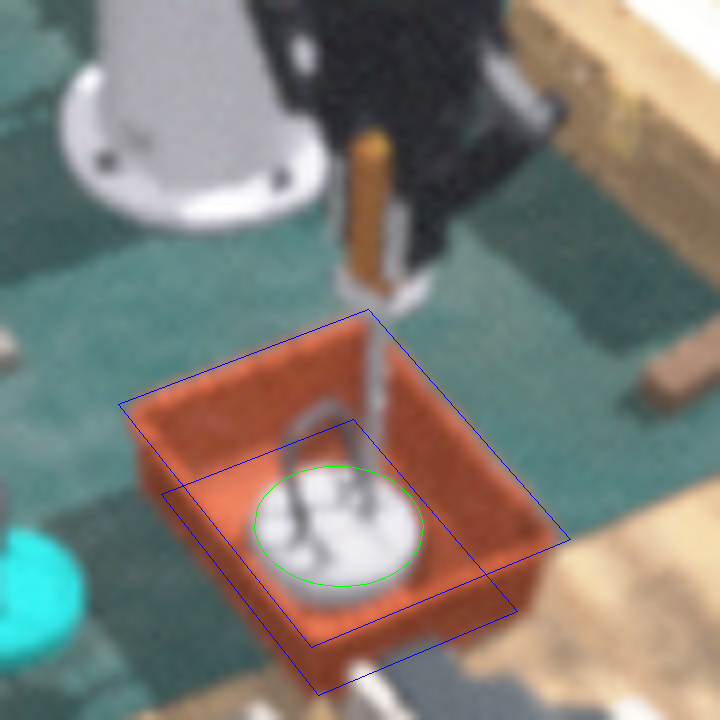

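Emit:
apply_moves:
  moves: "1 0.02 0 -0.03 0 0 0; 1 0 0 -0.04 0 0 0; 1 0 0 -0.04 0 0 0; 1 0 0 0 0 0 0"

```text
t: 32.37
eef_pos: [0.467, -0.2497, 0.1727]
tool_rot: [-0.0, 0.789, -0.615, 0.001]
contact_force: [0.4, -1.0, -0.9]
gripper_width: 0.201
```

Emit:
apply_moves:
  moves: "1 0 0 -0.05 0 0 0; 1 0 0 -0.08 0 0 0; 1 0 0 -0.1 0 0 0; 1 0 0 -0.15 0 0 0; 1 0 0 -0.2 0 0 0; 1 0 0 -0.25 0 0 0; 1 0 0 -0.2 0 0 0; 1 0 0 -0.1 0 0 0; 1 0 0 0 0 0 0"

```text
t: 33.12
eef_pos: [0.4678, -0.2499, 0.3111]
tool_rot: [-0.001, 0.789, -0.615, 0.003]
contact_force: [0.5, -1.0, -1.2]
gripper_width: 0.202
```

```bash
python3 ov6.py .462 -.234 t8.png; python3 -c "
from h import *
steps([([.52,-.0,.31],-20,1)],grip=1)"
```

```text
now [ 0.4669 -0.2496  0.3088] yaw -75.85 F [ 0.2  0.4 -1. ] tilt [ 0.0033 -0.0016] q [ 0.53  0.18 -0.18  1.8   0.03  1.17 -0.98]
1 -1.909 -0.938 -0.01 0 0 -13.963
```

View pics/t8.png

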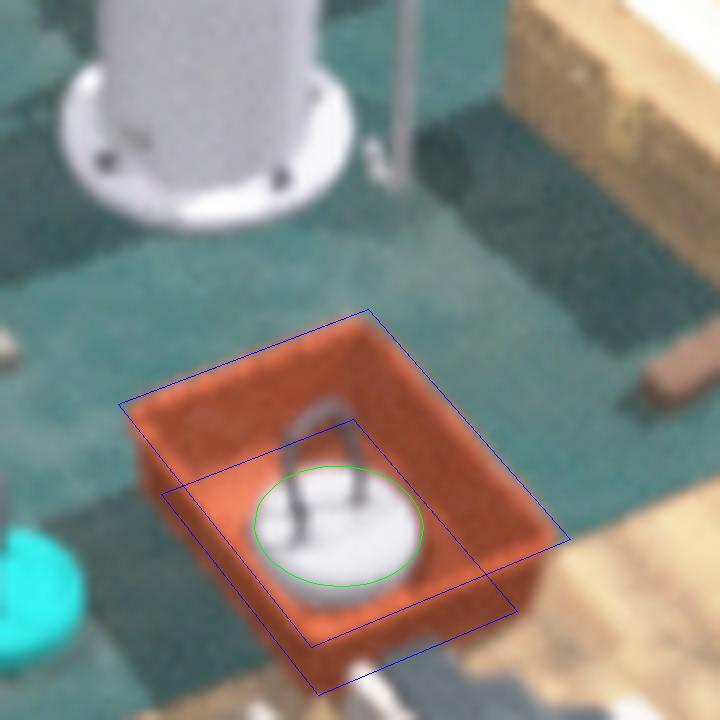

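```bash
python3 -c "
from h import *
steps([([.53,-.02,.315],-21,14),([.4594,.2641,.3],33.9,16)],grip=1)"
```

```text
now [ 0.4669 -0.2496  0.3088] yaw -75.85 F [ 0.2  0.4 -1. ] tilt [ 0.0033 -0.0016] q [ 0.53  0.18 -0.18  1.8   0.03  1.17 -0.98]
1 -0.123 -0.07 -0.004 0 0 -0.979; 1 -0.118 -0.078 -0.004 0 0 -0.979; 1 -0.113 -0.086 -0.004 0 0 -0.979; 1 -0.107 -0.093 -0.004 0 0 -0.979; 1 -0.1 -0.101 -0.004 0 0 -0.979; 1 -0.093 -0.107 -0.004 0 0 -0.979; 1 -0.085 -0.113 -0.004 0 0 -0.979; 1 -0.077 -0.119 -0.004 0 0 -0.979; 1 -0.069 -0.124 -0.004 0 0 -0.979; 1 -0.06 -0.128 -0.004 0 0 -0.979; 1 -0.052 -0.132 -0.004 0 0 -0.979; 1 -0.042 -0.135 -0.004 0 0 -0.979
1 -0.033 -0.138 -0.004 0 0 -0.979; 1 -0.024 -0.14 -0.004 0 0 -0.979; 1 -0.087 -0.125 0.008 0 0 -0.858; 1 -0.08 -0.13 0.008 0 0 -0.858; 1 -0.072 -0.134 0.008 0 0 -0.858; 1 -0.064 -0.139 0.008 0 0 -0.858; 1 -0.055 -0.142 0.008 0 0 -0.858; 1 -0.047 -0.145 0.008 0 0 -0.858; 1 -0.038 -0.148 0.008 0 0 -0.858; 1 -0.029 -0.15 0.008 0 0 -0.858; 1 -0.02 -0.151 0.008 0 0 -0.858; 1 -0.011 -0.152 0.008 0 0 -0.858
1 -0.002 -0.152 0.008 0 0 -0.858; 1 0.007 -0.152 0.008 0 0 -0.858; 1 0.016 -0.152 0.008 0 0 -0.858; 1 0.026 -0.15 0.008 0 0 -0.858; 1 0.034 -0.149 0.008 0 0 -0.858; 1 0.043 -0.146 0.008 0 0 -0.858
```

Emit:
apply_moves:
  moves: "1 -0.123 -0.07 0 0 0 -0.98; 1 -0.118 -0.078 0 0 0 -0.98; 1 -0.113 -0.086 0 0 0 -0.98; 1 -0.107 -0.093 0 0 0 -0.98; 1 -0.1 -0.1 0 0 0 -0.98; 1 -0.093 -0.107 0 0 0 -0.98; 1 -0.085 -0.113 0 0 0 -0.98; 1 -0.077 -0.119 0 0 0 -0.98; 1 -0.069 -0.124 0 0 0 -0.98; 1 -0.06 -0.128 0 0 0 -0.98; 1 -0.052 -0.132 0 0 0 -0.98; 1 -0.042 -0.135 0 0 0 -0.98"

```text
t: 34.17
eef_pos: [0.5193, -0.0518, 0.3054]
tool_rot: [0.0, 0.969, -0.247, -0.001]
contact_force: [0.2, 0.3, -1.4]
gripper_width: 0.203
```

Emit:
apply_moves:
  moves: "1 -0.033 -0.138 0 0 0 -0.98; 1 -0.024 -0.14 0 0 0 -0.98; 1 -0.087 -0.125 0 0 0 -0.86; 1 -0.08 -0.13 0 0 0 -0.86; 1 -0.072 -0.134 0 0 0 -0.86; 1 -0.064 -0.139 0 0 0 -0.86; 1 -0.055 -0.142 0 0 0 -0.86; 1 -0.047 -0.145 0 0 0 -0.86; 1 -0.038 -0.148 0 0 0 -0.86; 1 -0.029 -0.15 0 0 0 -0.86; 1 -0.02 -0.15 0 0 0 -0.86; 1 -0.01 -0.15 0 0 0 -0.86"

```text
t: 35.17
eef_pos: [0.4842, 0.1592, 0.307]
tool_rot: [0.0, 0.993, 0.12, 0.0]
contact_force: [0.4, 0.9, -1.3]
gripper_width: 0.204
```

Emit:
apply_moves:
  moves: "1 0 -0.152 0 0 0 -0.86; 1 0.007 -0.152 0 0 0 -0.86; 1 0.016 -0.152 0 0 0 -0.86; 1 0.026 -0.15 0 0 0 -0.86; 1 0.034 -0.149 0 0 0 -0.86; 1 0.043 -0.1 0 0 0 -0.86; 1 0 0 0 0 0 0; 1 0 0 0 0 0 0"

```text
t: 35.83
eef_pos: [0.4606, 0.26, 0.3067]
tool_rot: [-0.0, 0.956, 0.294, -0.0]
contact_force: [-0.5, -0.6, -1.2]
gripper_width: 0.204
```

```bash
python3 -c "
from h import *
steps([([.4594,.2641,.3],33.9,1),([.4594,.2641,.1563],33.9,8)],grip=1)"
```

```text
now [0.4606 0.26   0.3067] yaw 34.19 F [-0.5 -0.6 -1.2] tilt [-0.0004  0.0001] q [ 0.    0.25 -0.75  1.77  0.18  1.2  -0.2 ]
1 0.011 -0.034 0.056 0 0 0.071; 1 -0 0 0.15 0 0 0; 1 -0 0 0.15 0 0 0; 1 -0 0 0.15 0 0 0; 1 -0 0 0.15 0 0 0; 1 -0 0 0.15 0 0 0; 1 -0 0 0.15 0 0 0; 1 -0 0 0.15 0 0 0; 1 -0 0 0.15 0 0 0
```

Emit:
apply_moves:
  moves: "1 0.011 -0.034 0.05 0 0 0.07; 1 0 0 0.1 0 0 0; 1 0 0 0.2 0 0 0; 1 0 0 0.2 0 0 0; 1 0 0 0.2 0 0 0; 1 0 0 0.2 0 0 0; 1 0 0 0.15 0 0 0; 1 0 0 0.1 0 0 0; 1 0 0 0.04 0 0 0; 1 0 0 0 0 0 0; 1 0 0 0 0 0 0"

```text
t: 36.75
eef_pos: [0.4601, 0.2633, 0.1585]
tool_rot: [-0.0, 0.957, 0.29, 0.0]
contact_force: [0.5, -0.1, -1.1]
gripper_width: 0.205
```

```bash
python3 -c "
from h import *
steps([([.4016,.2389,.1573],33.9,4)],grip=1)"; python3 snap.py side 210 90 310 190 6 c20.png
```

```text
now [0.4601 0.2633 0.1585] yaw 33.77 F [ 0.5 -0.1 -1.1] tilt [0.0005 0.0004] q [-0.08  0.41 -0.69  1.94  0.33  0.91 -0.35]
1 -0.13 -0.025 0.003 0 0 -0.008; 1 -0.13 -0.025 0.003 0 0 -0.008; 1 -0.13 -0.026 0.003 0 0 -0.008; 1 -0.13 -0.026 0.003 0 0 -0.008
now [0.4601 0.2633 0.1585] yaw 33.77 F [ 0.5 -0.1 -1.1] tilt [0.0005 0.0004] q [-0.08  0.41 -0.69  1.94  0.33  0.91 -0.35]
-1 -0.709 0.16 -0.346 0 0 -0.057
```

View pics/c20.png

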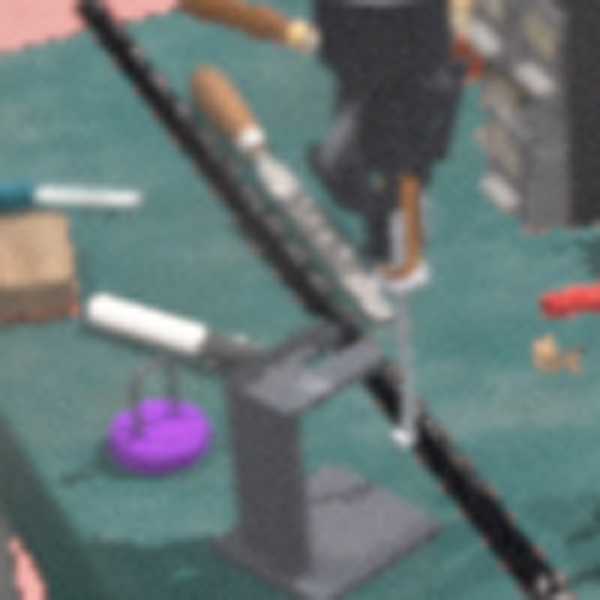

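Emit:
apply_moves:
  moves: "1 -0.08 -0.015 0 0 0 0; 1 -0.1 -0.02 0 0 0 0; 1 -0.1 -0.02 0 0 0 0; 1 0 0 0 0 0 0"

```text
t: 37.13
eef_pos: [0.4259, 0.249, 0.1586]
tool_rot: [0.001, 0.957, 0.291, -0.0]
contact_force: [-0.1, -1.1, -1.8]
gripper_width: 0.201
```

Emit:
apply_moves:
  moves: "1 -0.09 -0.018 0 0 0 0; 1 -0.08 -0.016 0 0 0 0; 1 -0.05 -0.01 0 0 0 0; 1 0 0 0 0 0 0; 1 0 0 0 0 0 0"

```text
t: 37.55
eef_pos: [0.4033, 0.2396, 0.1583]
tool_rot: [0.0, 0.957, 0.291, 0.0]
contact_force: [0.3, 0.5, -0.7]
gripper_width: 0.206
```

```bash
python3 snap.py side 210 90 310 190 6 c21.png
```

```text
now [0.4033 0.2396 0.1583] yaw 33.79 F [ 0.3  0.5 -0.7] tilt [0.0007 0.    ] q [-0.04  0.32 -0.73  2.07  0.28  0.85 -0.34]
-1 -0.206 0.259 -0.347 0 0 -0.052
```

View pics/c21.png

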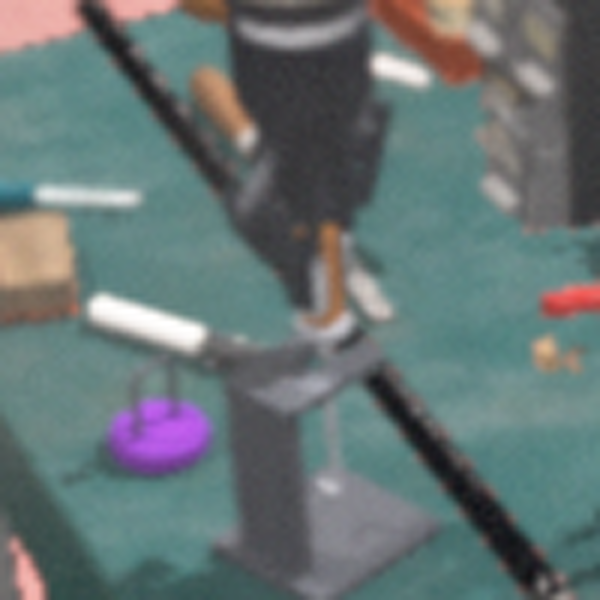

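Shaft is in the slot as before. Lower until the collar rests.

Emit:
apply_moves:
  moves: "1 0 0 0.04 0 0 0; 1 0 0 0.04 0 0 0; 1 0 0 0.03 0 0 0; 1 0 0 0 0 0 0"

```text
t: 37.93
eef_pos: [0.4028, 0.2393, 0.1437]
tool_rot: [0.0, 0.957, 0.291, -0.001]
contact_force: [0.5, -0.4, -1.5]
gripper_width: 0.206
```

Emit:
apply_moves:
  moves: "1 0 0 0.01 0 0 0; 1 0 0 0 0 0 0"

```text
t: 38.1
eef_pos: [0.4032, 0.2397, 0.1434]
tool_rot: [-0.0, 0.957, 0.291, -0.0]
contact_force: [-0.6, 0.2, -1.0]
gripper_width: 0.205
```

Emit:
apply_moves:
  moves: "1 0 0 0.008 0 0 0; 1 0 0 0 0 0 0"

```text
t: 38.27
eef_pos: [0.4033, 0.2397, 0.1427]
tool_rot: [0.0, 0.957, 0.291, 0.0]
contact_force: [0.1, -0.3, -0.4]
gripper_width: 0.201
```

Emit:
apply_moves:
  moves: "1 0 0 0.006 0 0 0; 1 0 0 0 0 0 0"

```text
t: 38.43
eef_pos: [0.4034, 0.2398, 0.1422]
tool_rot: [0.0, 0.957, 0.291, 0.0]
contact_force: [0.7, 0.4, -1.6]
gripper_width: 0.203
```

```bash
python3 -c "
from h import *
for i in range(3):
  imaging.read_camera('top'); o=bot.get_obs();print(np.round(o['contact_force'],1),np.round(o['torque'],3),o['eef_pos'])"; python3 snap.py side 210 90 310 190 6 c22.png
```

```text
[-0.3  0.3 -0.2] [-0.078  0.032  0.009] [0.40337739 0.2397698  0.14219644]
[-0.3 -0.3  1. ] [-0.026  0.079 -0.054] [0.40336871 0.23976178 0.14217824]
[-0.7 -0.4 -0.3] [-0.027  0.065 -0.011] [0.40337199 0.23978522 0.14218301]
now [0.4034 0.2398 0.1422] yaw 33.79 F [-0.7 -0.4 -0.3] tilt [0.0004 0.0002] q [-0.06  0.34 -0.72  2.08  0.31  0.82 -0.37]
-1 -0.208 0.26 -0.482 0 0 -0.053
```

View pics/c22.png

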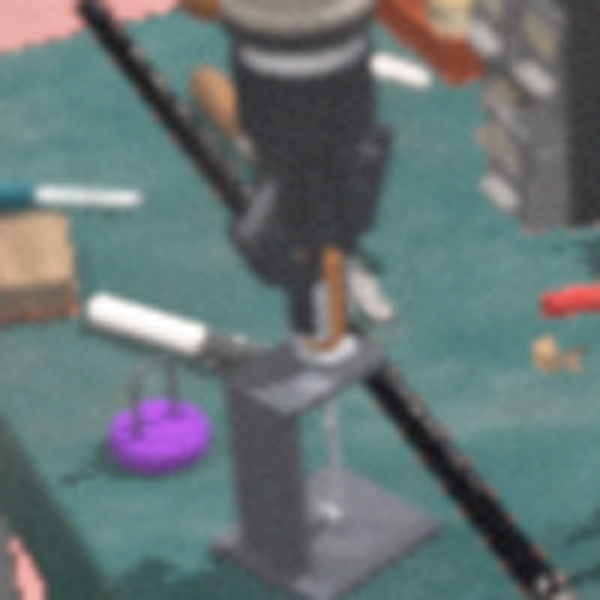

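Emit:
apply_moves:
  moves: "0.5 0 0 0 0 0 0; 0.4 0 0 0 0 0 0; 0.2 0 0 0 0 0 0; 0 0 0 0 0 0 0; -0.5 0 0 0 0 0 0; -1 0 0 0 0 0 0; -1 0 0 0 0 0 0; -1 0 0 0 0 0 0"
  force: 20

```text
t: 39.3
eef_pos: [0.4033, 0.2397, 0.142]
tool_rot: [0.0, 0.957, 0.291, 0.0]
contact_force: [0.4, -0.2, -0.7]
gripper_width: 0.998
```

```bash
python3 snap.py side 210 90 310 190 6 c23.png
```

```text
now [0.4033 0.2397 0.142 ] yaw 33.79 F [ 0.4 -0.2 -0.7] tilt [0. 0.] q [-0.06  0.34 -0.72  2.08  0.31  0.82 -0.37]
-1 -0.207 0.26 -0.483 0 0 -0.052
```

View pics/c23.png

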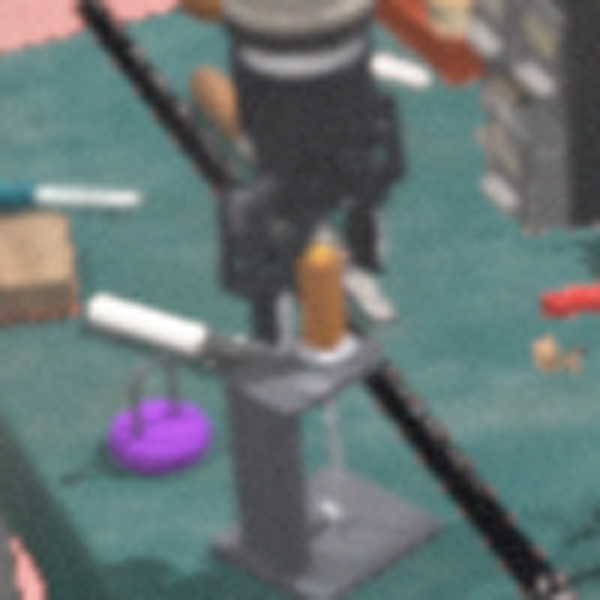

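Hook hangs upright in the stand, the handle free between open fingers. Retreat straight up.

Emit:
apply_moves:
  moves: "-1 0 0 -0.05 0 0 0; -1 0 0 -0.1 0 0 0; -1 0 0 -0.15 0 0 0; -1 0 0 -0.2 0 0 0; -1 0 0 -0.2 0 0 0; -1 0 0 -0.2 0 0 0; -1 0 0 -0.1 0 0 0; -1 0 0 0 0 0 0; -1 0 0 0 0 0 0"

```text
t: 40.1
eef_pos: [0.4036, 0.2399, 0.2631]
tool_rot: [0.0, 0.957, 0.291, 0.001]
contact_force: [-0.4, 0.1, -0.2]
gripper_width: 1.0
```

```bash
python3 snap.py side 240 115 400 285 4 c24.png; python3 snap.py top 180 150 420 260 3 c25.png; cd pics; python3 -c "
import cv2
a=cv2.imread('full_c24.png');cv2.imwrite('c26.png',cv2.resize(a[120:195,235:295],None,fx=8,fy=8,interpolation=cv2.INTER_CUBIC))"
```

```text
now [0.4036 0.2399 0.2631] yaw 33.78 F [-0.4  0.1 -0.2] tilt [0.0022 0.0006] q [ 0.04  0.17 -0.78  1.95  0.14  1.07 -0.21]
-1 -0.21 0.26 0.526 0 0 -0.056
now [0.4031 0.2394 0.2621] yaw 33.78 F [-0.6 -1.1 -0.8] tilt [ 0.0004 -0.0003] q [ 0.04  0.17 -0.78  1.95  0.14  1.07 -0.21]
-1 -0.204 0.259 0.517 0 0 -0.054
```

View pics/c24.png

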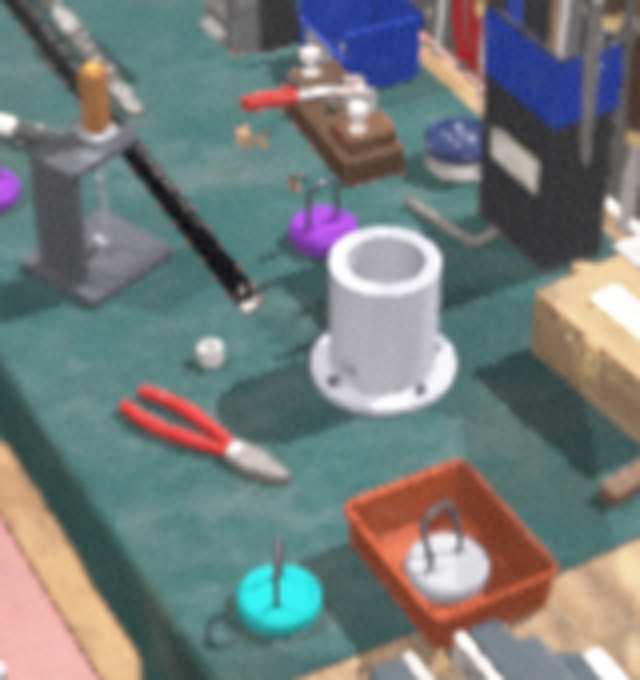

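View pics/c25.png

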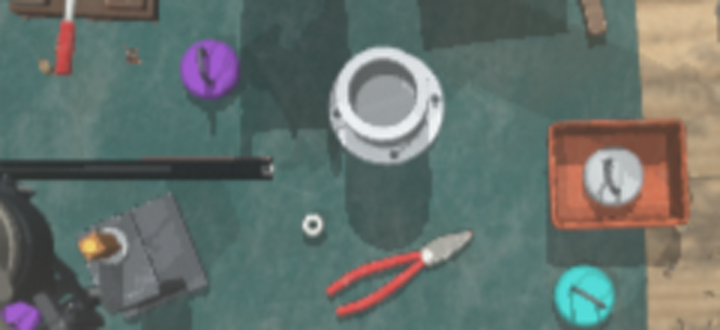

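View pics/c26.png

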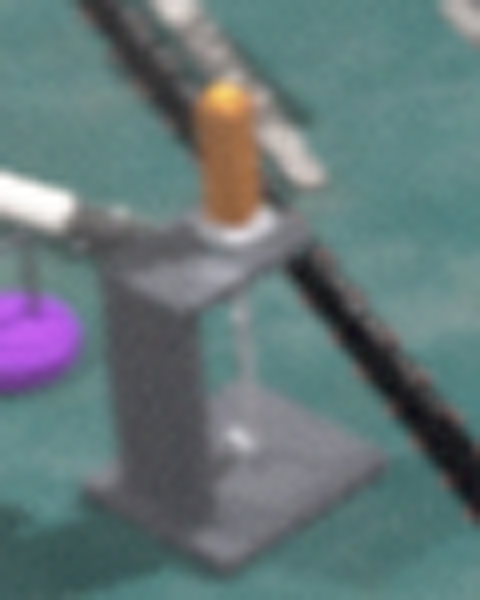

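The bore is empty. The plug sits flat on the tray floor, with the disc at about (447,565) in the side crop. The hook hangs upright in the stand, collar on the shelf, much as it did at the start. Handing in.

```bash
python3 -c "
from h import *
print(np.abs(bot.get_obs()['joint_vel']).max()); print(bot.hand_in())"
```

```text
0.01304165050495508
the job is handed in; nothing more can be done
None
```

The job is handed in after about 40 s of the 72 s allowed. The plug is in the tray, and the hook is back in its stand.

**What I did**
- **Hook:** I gripped it by the handle at 60 N and slid it out of the stand's slot.
- **Loop:** I felt for the bar in the bore with the shaft and found it at about 2 N of side contact, roughly 14 mm off the bore's centre. I then hooked it.
- **Draw:** Pulling past the catches peaked at about 6.6 N on the wrist, including the hook's weight. Side forces stayed around 2 N.
- **Set-down:** The plug hung tilted because the loop leans. I lowered it edge first into the tray and followed it sideways until it lay flat, then unhooked it and hung the hook back by its collar.

**Last checks**
- **Pictures:** They show the bore empty, the plug flat and near the middle of the tray floor, and the hook hanging in the slot with its collar on the shelf. The look-alikes have not moved.
- **Robot:** The gripper is open and clear of everything, with the arm at rest.

**Disagreements**
- The side camera read about 1.5 mm to the left of the robot's own frame.
- The loop bar was about 3 mm farther out than the top picture suggested, so I relied on touch.
- The plug came to rest flat about 6 mm lower than my estimate.
- I judged hook tilt only from pictures and tool readings, with no direct measurement. I saw no sign of slip or skew.

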